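Put the swapped goods back on their own display risers

TASK

Someone has put all four goods on the wrong display risers: give each its own back, so that each stands centred on the riser of its own outline and squared up with it - the cedar block on the round one, the flask on the square one, the latch box on the long rectangular one, the visor clip on the round-ended oblong one. A riser takes only one thing at a time, so the bare rubber mat is left free for setting one aside on the way. Set things down rather than dropping them, and keep the flask upright all the while.

Things in the scene. Friction and masses are not known exactly. Their poses are not given: they have to be found in the camera images.
- latch_box: brushed nickel latch box for spare keys, loose, lid shut: a plain rectangular box 84 x 46 x 26 mm (x, y, z), about 0.18 kg, rigid in one piece. A thin hinge barrel and a small latch stick out up to 5 mm in the middle of its two short ends, so grip it across the 46 mm width. Origin: centre of its underside, x along its length, z up.
- visor_clip: black plastic sun visor clip, loose, lying flat: oblong with round ends, 76 x 30 x 22 mm (x, y, z; a steel spring and thumb ribs on top add 3 mm), about 0.04 kg, rigid. Its 30 mm wide sides are a lower shell from 0 to 10 mm and an upper shell from 14 to 22 mm, gripped together. Origin: centre of its underside, x along its length, z up.
- cedar_block: round cedar block freshener, loose, lying flat: a wooden puck 54 mm in diameter and 24 mm high, about 0.045 kg. Origin: centre of its underside, z up.
- flask: turquoise glass perfume flask, loose, standing: square body 42 x 42 mm and 56 mm high with upright sides, above it a neck and a round nickel cap 24 mm in diameter from 64 to 86 mm height, about 0.15 kg, cap fixed. Origin: centre of its underside, x and y along the sides of the square, z up.
- riser_round: fixed white display riser, 20 mm high with a flat level top and no rim, on a slightly smaller dark foot; a disc 96 mm in diameter, the place of the cedar block. Origin: centre of its underside on the counter, z up, so its top is 20 mm above the origin.
- riser_square: fixed white display riser, 20 mm high with a flat level top and no rim, on a slightly smaller dark foot; a square 88 x 88 mm, the place of the flask. Origin: centre of its underside on the counter, z up, so its top is 20 mm above the origin. x and y along its sides.
- riser_long: fixed white display riser, 20 mm high with a flat level top and no rim, on a slightly smaller dark foot; a rectangle 120 x 80 mm with square corners, the place of the latch box. Origin: centre of its underside on the counter, z up, so its top is 20 mm above the origin. x along its 120 mm length.
- riser_oval: fixed white display riser, 20 mm high with a flat level top and no rim, on a slightly smaller dark foot; an oblong 120 x 66 mm with fully round ends, the place of the visor clip. Origin: centre of its underside on the counter, z up, so its top is 20 mm above the origin. x along its 120 mm length.
- mat: bare black rubber change mat, 110 x 90 mm, 5 mm thick, fixed flat on the counter; nothing lies on it at the start. Origin: centre of its underside, x along its 110 mm length, its top 5 mm above the origin. The four risers, this mat and a low dish with two steel valve extenders (15 mm high at most) stand in two rows of three, 150 mm or more from centre to centre.
There are look-alikes about, which are no part of the job. Leave any blue or purple look-alike of the riser_oval alone. Leave any pink look-alike of the latch_box alone.

How it is judged:
By the outcome, as a careful person would: the job done as asked, in the order asked, and still so for the second after the job is handed in, with the robot touching nothing.
It also fails if it takes over 147 s, if anything falls off the work surface, if the arm or the gripper's body presses on something with over 40 N, if the wrist force passes 120 N, or if a joint passes its speed limit or range.

ROBOT

A 6-joint arm with a two-finger parallel gripper is mounted at the origin on the work surface. World frame = base frame: x ahead of the robot, y to its left, z up, the work surface at z = 0. Lengths are in m, angles in rad, forces in N, time in s.
With the tool pointing down it reaches from about 0.225 to 0.875 m from the base axis. Payload 3.4 kg.
Tool frame: the origin (TCP) lies between the finger pads; the fingertips stand 8 mm ahead of it and the grasp point (between the pads) lies 11 mm behind it; z points along the fingers, y is the line along which they close (so a half turn about z gives the same grasp; the last joint's range is limited). The gripper opens to 85 mm and grips with 20 to 120 N. Pads are 22 mm wide; open, the fingers measure 114 mm over their backs; the gripper's body (76 mm by 85 mm) begins 54 mm behind the grasp point. The pads swing forward as they close: fully open they stand 13 mm farther back than shut.
Start: joints at [-1.458, 0.276, 1.505, -0, 1.361, -0.121], TCP at [0.133, -0.559, 0.239] pointing down, gripper open.
Joint ranges: [-2.89, 2.89], [-0.75, 2.08], [0.22, 2.7], [-1.18, 4.32], [0.11, 2.71], [-2.7, 2.7]. Speed limits (rad/s): [2.57, 2.57, 3.14, 3.14, 3.14, 3.14].

INTERFACE

Orientations are given as a unit quaternion [w, x, y, z].
In Python, from rig import manip, optics, finder gives the robot as it stands.
- The arm moves only by the tool servo_tool, never from a script. Its argument "increments" is a list of rows, each a list of 7 numbers: the shift along the tool's x, y, z in cm, then the turn, a rotation vector about the tool's x, y, z in degrees, then the closure, from -1 (fully open) to 1 (shut). In form: [[x, y, z, rx, ry, rz, gripper], ...]. A call has exactly 5 rows; each row shifts and turns the commanded pose from where the row before left it, along the tool's axes as they then stand; what a row does not reach is not made up. A row lasts 1/10 s, in which the tool goes at most 50 mm and 8.59 degrees, less where a joint would pass 70% of its speed; a pose out of reach is approached as far as the arm can. A call is refused whole if a number of a shift passes 5 or a number of a turn 8.59, either way. A call with a gripper value outside its range is refused whole. The fingers move at their own pace and stop on an object; "squeeze" is the grip in N (left out, the last holds). Time passes only in rows, so rows that do not move let the fingers close, or fill a call up. It gives the time, the measured TCP pose, the force, the opening and the grip force at its end, in the units of the state.
- manip.get_state(): the state, without advancing time (a new reading comes with each control period).
- optics.get_image(name): name is "scene" or "top" or "wrist"; returns the picture (480x640x3 uint8, red, green, blue); there is no depth.
- optics.get_calibration(name): a dict with "fov_y" (degrees; the focal length in pixels is half the picture's height over the tangent of half this angle, whatever the lens; pixels are square), "cx", "cy" (the principal point, pixels), "dist_coeffs" ([k1, k2, p1, p2, k3] as OpenCV has them; the pictures are not rectified), "world_to_cam" (4x4, takes a point from world to camera coordinates). Camera axes: x right, y down, z forward; pixel columns grow to the right and rows downward; lengths in m; the calibration is good to about 2 mm. A picture is of the moment at which its call begins: read the wrist's pose just before it. get_calibration takes no time and is no camera call; for the wrist camera it gives the pose at the moment of the call.
- manip.sign_off(): hands the job in; it is judged then, once.
Trained networks look in the newest picture that a camera, given by its name, has taken for a name from the list of things; names that differ only in an ending like _2 or _b are one class to them, and where a whole thing is asked for, a point or a joint stands for the part that bears it (a point fixed in the world has none). Each returns a list of dicts, best first, with "p" (0 to 1); they miss things now and then, are a little off and sometimes report something else, mostly with a low value. They report only what shows in the picture. A call takes as long as a camera call. They do not tell look-alikes from the thing itself.
- finder.silhouettes(label, camera): "region" (480x640 bool, what is visible of it) and "box" ([centre column, centre row, width, height] in pixels, round what is visible of it).
- finder.tip_of(label, camera): "at" ([column, row] in pixels: a listed point, or the origin of a listed thing).
The state is a dict: "clock": time; "qpos": joint angles; "qd": joint speeds; "effort": joint torques, N m; "position": TCP position; "ee_rot": TCP orientation; "contact_force": force on the tool from outside, world axes, zero at the start; "moment": the same for the moment, N m; "width": finger opening in m; "gripper_force": force on a finger pad.
Only numpy, scipy, OpenCV 4.12 (cv2) and the standard library are available. Lean on these libraries where they do the work, as an engineer would, in place of code of your own. Each camera call takes 0.05 s, during which the arm holds its last target. There are 200 camera calls.

## Working session

There is one attempt and no reset: what is moved stays moved. The work goes in short steps, Python scripts to look and compute and a tool call to move; the robot and the scene stay as the last step left them, time stands still between calls to the robot, and variables do not carry over. Pictures are saved under pics/ and viewed, at most 14 in all, crops included, and the job is handed in when it is done.

Besides the shell and the picture viewer there is one more tool, called after ">>>" in YAML: its name, and indented under it one key for each argument. servo_tool: Moves the arm, as the interface text tells. Its arguments: {"type":"object","properties":{"increments":{"type":"array","items":{"type":"array","items":{"type":"number"}}},"squeeze":{"type":"number"}},"required":["increments"]}

```bash
mkdir -p pics; ls; python3 - <<'E'
from rig import manip, optics, finder
import cv2
s=manip.get_state(); print(s)
for c in ("scene","top"):
    im=optics.get_image(c); cv2.imwrite(f"pics/{c}0.png",im[:,:,::-1])
    k=optics.get_calibration(c); print(c,k)
    for l in ["latch_box","visor_clip","cedar_block","flask","riser_round","riser_square","riser_long","riser_oval","mat"]:
        print(l,[(round(d["p"],2),[round(float(v)) for v in d["box"]]) for d in finder.silhouettes(l,c)][:4],[(round(d["p"],2),[round(float(v),1) for v in d["at"]]) for d in finder.tip_of(l,c)][:4])
E
```

```text
pics
{'clock': 0.0, 'qpos': array([-1.45803837e+00,  2.76604294e-01,  1.50614610e+00, -1.58477702e-05,
        1.36068667e+00, -1.20989900e-01]), 'qd': array([ 0.00073781,  0.00150521,  0.00093515,  0.00168955, -0.00119759,
       -0.00022636]), 'effort': array([ 1.43044883e-03, -4.16765392e+01, -2.45804179e+01, -6.49171470e-04,
        1.09070868e-02, -7.00884897e-06]), 'position': array([ 0.13312096, -0.55884801,  0.23842922]), 'ee_rot': array([-9.22227950e-04,  9.93177397e-01,  1.16609635e-01, -3.95227553e-06]), 'contact_force': array([-0.06601   , -0.07689104, -0.78381132]), 'moment': array([-0.01239123, -0.01073946,  0.01699117]), 'gripper_force': 0.0, 'width': 0.08532448566950475}
scene {'fov_y': 53.25260709045578, 'cx': 312.1785094133861, 'cy': 239.59343675487946, 'dist_coeffs': array([-0.03077189,  0.        ,  0.        ,  0.        ,  0.        ]), 'world_to_cam': array([[ 0.13446586,  0.99082605, -0.01351551,  0.03035892],
       [ 0.77526102, -0.11368663, -0.62132575, -0.31769457],
       [-0.61716228,  0.07306906, -0.78343579,  1.36856976],
       [ 0.        ,  0.      
[... 1438 characters left out ...]
187.1, 235.6])]
cedar_block [(0.56, [179, 144, 29, 27])] [(0.61, [180.3, 145.8]), (0.34, [375.3, 226.4])]
flask [(0.67, [378, 219, 33, 30])] [(0.88, [375.9, 220.9])]
riser_round [(0.92, [186, 238, 48, 48]), (0.44, [178, 143, 30, 28]), (0.2, [185, 234, 23, 41])] [(0.78, [190.1, 241.7])]
riser_square [(0.77, [284, 142, 56, 53]), (0.37, [376, 227, 52, 63])] [(0.89, [281.6, 147.7])]
riser_long [(0.87, [182, 148, 59, 73])] [(0.93, [181.6, 149.3])]
riser_oval [(0.95, [491, 353, 57, 55]), (0.93, [375, 227, 49, 62]), (0.84, [392, 314, 46, 66])] [(0.91, [390.2, 309.7]), (0.9, [375.0, 224.1]), (0.87, [491.2, 353.8])]
mat [(0.88, [375, 138, 62, 66]), (0.74, [178, 145, 30, 28])] [(0.79, [375.4, 136.4])]
```

View pics/scene0.png

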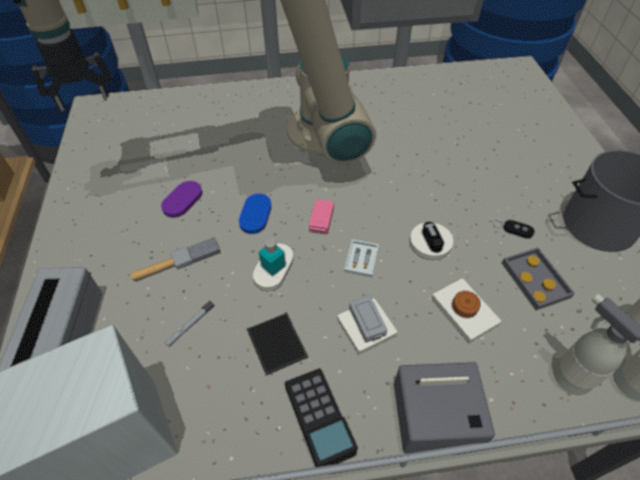

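View pics/top0.png

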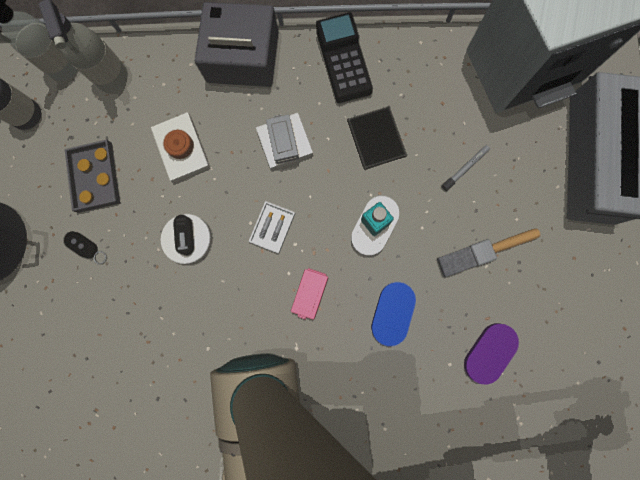

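The top view shows the puck on the long riser (179,143), the latch box on the square one (283,138), the flask on the white oval (377,217) and the clip on the round one (184,235). The mat is bare at (377,137).

Look-alikes and distractors, all to be left alone:
- Pink box (310,294), which resembles the latch box.
- Blue ovals (393,314) and purple ovals (491,353), which resemble the oval riser.
- Black key fob (80,244), which resembles the clip.
- The brown sweets in the tray (92,175).

The plan is cedar to the mat, box to long, flask to square, clip to oval, then cedar to round.

```bash
cat > h.py <<'E'
from rig import manip, optics, finder
import cv2, numpy as np
from scipy.spatial.transform import Rotation as R
def K(c):
    f=240/np.tan(np.radians(c["fov_y"]/2)); return np.array([[f,0,c["cx"]],[0,f,c["cy"]],[0,0,1]])
def ray(c,uv):
    n=cv2.undistortPoints(np.array(uv,float).reshape(-1,1,2),K(c),c["dist_coeffs"]).reshape(-1,2)
    M=c["world_to_cam"]; d=np.c_[n,np.ones(len(n))]@M[:3,:3]
    return -M[:3,:3].T@M[:3,3], d/np.linalg.norm(d,axis=1)[:,None]
def onz(c,uv,z):
    o,d=ray(c,uv); return o+d*((z-o[2])/d[:,2])[:,None]
def tri(obs):   # [(cal,uv)] -> point, residual
    A=np.zeros((3,3));b=np.zeros(3)
    L=[]
    for c,uv in obs:
        o,d=ray(c,uv);P=np.eye(3)-np.outer(d[0],d[0]);A+=P;b+=P@o;L.append((o,P))
    p=np.linalg.solve(A,b); return p,max(np.linalg.norm(P@(p-o)) for o,P in L)
def proj(c,pts):
    M=c["world_to_cam"]; return cv2.projectPoints(np.array(pts,float).reshape(-1,1,3),cv2.Rodrigues(M[:3,:3])[0],M[:3,3],K(c),c["dist_coeffs"])[0].reshape(-1,2)
def snap(cam):
    c=optics.get_calibration(cam); return c,np.ascontiguousarray(optics.get_image(cam)[:,:,::-1])
def rot():
    q=manip.get_state()["ee_rot"]; return R.from_quat([q[1],q[2],q[3],q[0]])
def yawdeg():  # world angle of the closing line (tool y), mod 180
    y=rot().as_matrix()[:,1]; return np.degrees(np.arctan2(y[1],y[0]))
def togo(xyz,closing=None):
    """tool-frame shift in cm; turn (rotvec deg) to point straight down with tool y at world angle closing (mod 180, nearest)"""
    s=manip.get_state(); r=rot(); print("sh(cm)",(r.inv().apply(np.array(xyz)-s["position"])*100).round(2),"pos",s["position"].round(4),"t",round(s["clock"],2),"w",round(s["width"],4),end=" ")
    a=yawdeg(); 
    if closing is None: closing=a
    closing=a+(closing-a+90)%180-90
    t=np.radians(closing); y=[np.cos(t),np.sin(t),0]; z=[0,0,-1]; T=R.from_matrix(np.c_[np.cross(y,z),y,z])
    rv=np.degrees((r.inv()*T).as_rotvec()); print("turn",rv.round(2),"q6",manip.get_state()["qpos"][5].round(2))
E
python3 - <<'E'
from h import *
N=["latch_box","visor_clip","cedar_block","flask","riser_round","riser_square","riser_long","riser_oval","mat"]
ct,cs=optics.get_calibration("top"),optics.get_calibration("scene")
T=dict(latch_box=(281,143.5),visor_clip=(187.1,235.6),cedar_block=(180.3,145.8),flask=(375.9,220.9),riser_round=(190.1,241.7),riser_square=(281.6,147.7),riser_long=(181.6,149.3),riser_oval=(375,224.1),mat=(375.4,136.4))
S=dict(latch_box=(365.6,321.8),visor_clip=(429.1,241.1),cedar_block=(464.2,305),flask=(272.6,264.5),riser_round=(430.8,242.3),riser_square=(363.8,328.6),riser_long=(469.3,311),riser_oval=(273.7,266.5),mat=(277.9,344.3))
for n in N:
    p,r=tri([(ct,T[n]),(cs,S[n])]); print(n,p.round(3),round(r,4), onz(ct,[T[n]],0.02 if n in N[:4] else 0).round(3))
w,im=snap("wrist"); cv2.imwrite("pics/wrist0.png",im)
M=w["world_to_cam"];print(w,"cam at",-M[:3,:3].T@M[:3,3])
print("tool axes",rot().as_matrix().round(3),yawdeg())
E
```

```text
latch_box [ 0.634 -0.005  0.014] 0.0025 [[ 0.632 -0.003  0.02 ]]
visor_clip [0.453 0.177 0.017] 0.0006 [[0.453 0.177 0.02 ]]
cedar_block [0.631 0.196 0.025] 0.0011 [[0.633 0.197 0.02 ]]
flask [ 0.475 -0.183  0.027] 0.001 [[ 0.476 -0.184  0.02 ]]
riser_round [ 0.445  0.183 -0.002] 0.0043 [[0.444 0.177 0.   ]]
riser_square [ 0.635 -0.005 -0.012] 0.0045 [[ 0.631 -0.002  0.   ]]
riser_long [0.634 0.207 0.   ] 0.0058 [[0.633 0.201 0.   ]]
riser_oval [ 0.471 -0.181  0.014] 0.0016 [[ 0.473 -0.184  0.   ]]
mat [ 0.651 -0.189 -0.   ] 0.001 [[ 0.651 -0.19   0.   ]]
{'fov_y': 59.86467726074322, 'cx': 324.1007011322032, 'cy': 238.0785671738372, 'dist_coeffs': array([-0.08319832,  0.        ,  0.        ,  0.        ,  0.        ]), 'world_to_cam': array([[ 2.30905884e-01, -9.72975972e-01,  4.80378205e-04,
        -5.75411154e-01],
       [-9.30746778e-01, -2.20740156e-01,  2.91520529e-01,
        -3.72920756e-02],
       [-2.83536431e-01, -6.77609160e-02, -9.56564452e-01,
         3.80180871e-01],
       [ 0.00000000e+00,  0.00000000e+00,  0.00000000e+00,
         1.00000000e+00]])} cam at [ 0.20595147 -0.54233168  0.37481533]
tool axes [[ 0.973  0.232 -0.   ]
 [ 0.232 -0.973 -0.   ]
 [-0.     0.    -1.   ]] -76.60383484685886
```

View pics/wrist0.png

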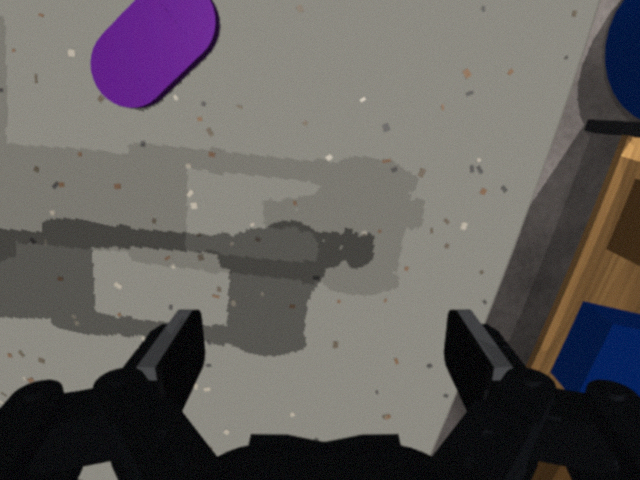

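The wrist view shows the fingers at the bottom and the purple decoy at (150,50), so the camera sits on the tool's +x side. I'll fly over the oval first, then take pictures along the way to the cedar.

>>> servo_tool:
  increments:
    - [1.5,-1,-0.2,0,0,0,-1]
    - [2.8,-1.9,-0.3,0,0,0,-1]
    - [2.8,-1.9,-0.3,0,0,0,-1]
    - [2.8,-1.9,-0.3,0,0,0,-1]
    - [2.8,-1.9,-0.3,0,0,0,-1]

```text
clock: 2.45
position: [0.2381, -0.4442, 0.2536]
ee_rot: [-0.0, 0.993, 0.117, 0.0]
contact_force: [0.5, 0.1, 0.5]
width: 0.0853
gripper_force: 0.0
```

>>> servo_tool:
  increments:
    - [2.8,-1.9,-0.3,0,0,0,-1]
    - [2.8,-1.9,-0.3,0,0,0,-1]
    - [2.8,-1.9,-0.3,0,0,0,-1]
    - [2.8,-1.9,-0.3,0,0,0,-1]
    - [2.8,-1.9,-0.3,0,0,0,-1]

```text
clock: 2.95
position: [0.3519, -0.3191, 0.2687]
ee_rot: [-0.0, 0.993, 0.117, 0.0]
contact_force: [0.6, -0.4, -1.0]
width: 0.0853
gripper_force: 0.0
```

>>> servo_tool:
  increments:
    - [2.8,-1.9,-0.3,0,0,0,-1]
    - [2.8,-1.9,-0.3,0,0,0,-1]
    - [2.8,-1.9,-0.3,0,0,0,-1]
    - [2.5,-1.9,-0.3,0,0,0,-1]
    - [1.6,-1.5,-0.3,0,0,0,-1]

```text
clock: 3.45
position: [0.4525, -0.2011, 0.2836]
ee_rot: [-0.0, 0.993, 0.118, 0.0]
contact_force: [-0.4, -0.1, -0.3]
width: 0.0852
gripper_force: 0.0
```

>>> servo_tool:
  increments:
    - [0.5,-0.3,0,0,0,0,-1]
    - [0,0,0,0,0,0,-1]
    - [0,0,0,0,0,0,-1]
    - [0,0,0,0,0,0,-1]
    - [0,0,0,0,0,0,-1]

```text
clock: 3.95
position: [0.4551, -0.2006, 0.2832]
ee_rot: [0.0, 0.993, 0.116, -0.0]
contact_force: [0.1, -0.2, 0.3]
width: 0.0854
gripper_force: 0.0
```

```bash
python3 - <<'E'
from h import *
import pickle
togo([.651,-.189,.29])
w,im=snap("wrist"); cv2.imwrite("pics/w1.png",im); pickle.dump(w,open("w1.pkl","wb"))
print("exp",proj(w,[[.475,-.183,.02]]),proj(w,[[.475,-.183,.106]]))
for l in ["riser_oval","flask"]:print([(d["p"],np.round(d["box"])) for d in finder.silhouettes(l,"wrist")],[(d["p"],np.round(d["at"])) for d in finder.tip_of(l,"wrist")])
E
```

```text
sh(cm) [19.33  3.38 -0.69] pos [ 0.4551 -0.2006  0.2832] t 3.95 w 0.0854 turn [ 0.    0.02 -0.  ] q6 0.78
exp [[310.49482218 167.55228244]] [[306.967303   182.26965634]]
[(0.97, array([430., 411.,  82.,  72.])), (0.89, array([310., 172., 106., 112.])), (0.56, array([304., 326.,  85.,  89.]))] [(0.89, array([432., 407.])), (0.75, array([303., 322.]))]
[(0.58, array([308., 175.,  61.,  74.]))] [(0.83, array([311., 165.]))]
```

View pics/w1.png

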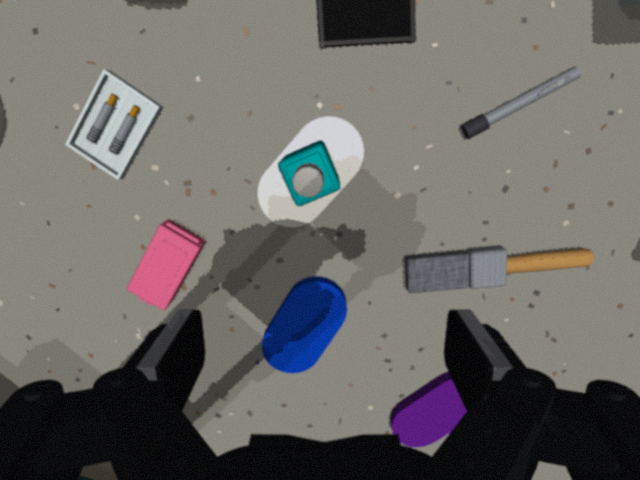

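The picture shows the flask at (310,170) on the white oval, just where the calibration predicted, with the blue decoy at (305,325). Next is a central view of both rows, so I can fit models.

>>> servo_tool:
  increments:
    - [0.8,-1.5,-0.3,0,0,0,-1]
    - [1.5,-3,-0.5,0,0,0,-1]
    - [1.5,-3,-0.6,0,0,0,-1]
    - [1.5,-3,-0.6,0,0,0,-1]
    - [1.5,-3,-0.6,0,0,0,-1]

```text
clock: 4.7
position: [0.4907, -0.0517, 0.3096]
ee_rot: [0.0, 0.993, 0.116, 0.0]
contact_force: [-0.0, -0.0, 0.8]
width: 0.0857
gripper_force: 0.0
```

>>> servo_tool:
  increments:
    - [1.5,-2.8,-0.4,0,0,0,-1]
    - [1.2,-2,0,0,0,0,-1]
    - [0,0,0,0,0,0,-1]
    - [0,0,0,0,0,0,-1]
    - [0,0,0,0,0,0,-1]

```text
clock: 5.2
position: [0.5054, -0.0007, 0.3131]
ee_rot: [0.0, 0.993, 0.116, -0.0]
contact_force: [-0.9, -1.2, -0.0]
width: 0.0853
gripper_force: 0.0
```

```bash
cat >> h.py <<'E'
from scipy.optimize import minimize
def shape(n):
    a=np.linspace(0,2*np.pi,48,endpoint=False)
    rect=lambda l,w:np.array([[l,w],[-l,w],[-l,-w],[l,-w]])/2
    circ=lambda d:np.c_[np.cos(a),np.sin(a)]*d/2
    stad=lambda l,w:circ(w)+np.c_[np.sign(np.cos(a))*(l-w)/2,0*a]
    return {"latch_box":(rect(.084,.046),0,.026),"visor_clip":(stad(.076,.030),0,.022),"cedar_block":(circ(.054),0,.024),
     "flask":(rect(.042,.042),0,.056),"riser_round":(circ(.096),.012,.02),"riser_square":(rect(.088,.088),.012,.02),
     "riser_long":(rect(.12,.08),.012,.02),"riser_oval":(stad(.12,.066),.012,.02),"mat":(rect(.11,.09),0,.005)}[n]
def model(n,x,y,yaw,z0):
    s,a,b=shape(n); c,q=np.cos(yaw),np.sin(yaw); s=s@np.array([[c,q],[-q,c]])+[x,y]
    P=np.r_[np.c_[s,np.full(len(s),z0+a)],np.c_[s,np.full(len(s),z0+b)]]
    if n=="flask":
        t=np.linspace(0,6.28,24);C=np.c_[x+.012*np.cos(t),y+.012*np.sin(t)]
        return [P,np.r_[np.c_[C,np.full(24,z0+.064)],np.c_[C,np.full(24,z0+.086)]]]
    return [P]
SC=4
def render(c,n,p,z0,off):
    m=np.zeros((480*2,640*2),np.uint8)
    for P in model(n,*p,z0):
        h=cv2.convexHull(((proj(c,P))*2).astype(np.float32)); cv2.fillPoly(m,[np.round(h*16).astype(np.int32)],255,shift=4)
    return m>0
def fit(n,c,mask,xy,yaws,z0):
    """mask 480x640 bool, hulled; returns x,y,yawdeg,IoU"""
    M=cv2.resize(mask.astype(np.uint8),(1280,960),interpolation=cv2.INTER_LINEAR)>0
    f=lambda p:1-(lambda m:(m&M).sum()/max((m|M).sum(),1))(render(c,n,p,z0,0))
    best=None
    for y0 in yaws:
        r=minimize(f,[*xy,y0],method="Nelder-Mead",options=dict(initial_simplex=np.array([[*xy,y0]]*4)+np.array([[0,0,0],[.008,0,0],[0,.008,0],[0,0,.25]]),xatol=2e-4,fatol=1e-4,maxiter=120))
        if best is None or r.fun<best.fun: best=r
    return [*best.x[:2].round(4),round(np.degrees(best.x[2])%180,1),round(1-best.fun,3)]
def hull(m):
    k=cv2.morphologyEx(m.astype(np.uint8),cv2.MORPH_OPEN,np.ones((3,3))); cs=cv2.findContours(k,cv2.RETR_EXTERNAL,cv2.CHAIN_APPROX_NONE)[0]
    o=np.zeros_like(k); cv2.fillPoly(o,[cv2.convexHull(max(cs,key=cv2.contourArea))],1); return o>0
APX=dict(latch_box=(.634,-.004),visor_clip=(.453,.177),cedar_block=(.632,.196),flask=(.475,-.183),riser_round=(.445,.18),riser_square=(.633,-.003),riser_long=(.633,.202),riser_oval=(.472,-.182),mat=(.651,-.189))
def find(names,cam="wrist",tag=None,apx={}):
    c,im=snap(cam); out={}; draw=im.copy()
    for n in names:
        z0={"mat":0}.get(n,0 if n.startswith("riser") else apx.get("z",.02)); ap=apx.get(n,APX[n])
        e=proj(c,[[*ap,z0+.02]])[0]
        D=[d for d in finder.silhouettes(n,cam) if np.hypot(*(np.array(d["box"][:2])-e))<35]
        if not D: print(n,"not found near",e.round()); continue
        d=D[0]; m=hull(d["region"]) if n!="flask" else d["region"]
        sym=[0] if n in("cedar_block","riser_round") else np.radians([0,30,60]) if n in("flask","riser_square") else np.radians(range(0,180,30))
        out[n]=fit(n,c,m,ap,sym,z0); print(n,out[n],"p",round(d["p"],2))
        g=render(c,n,(*out[n][:2],np.radians(out[n][2])),z0,0).astype(np.uint8)
        g=cv2.resize(g,(640,480)); cv2.drawContours(draw,cv2.findContours(g,cv2.RETR_EXTERNAL,cv2.CHAIN_APPROX_NONE)[0],-1,(0,255,0) if n.startswith("ri") else (0,0,255),1)
    if tag: cv2.imwrite(f"pics/{tag}.png",draw)
    return out
E
python3 - <<'E'
from h import *
togo([.61,.185,.29])
find(list(APX),"wrist","w2")
print("top");find(list(APX),"top","t2")
E
```

```text
sh(cm) [ 14.47 -15.66   2.29] pos [ 0.5054 -0.0007  0.3131] t 5.2 w 0.0853 turn [ 0.04  0.04 -0.  ] q6 1.2
latch_box [np.float64(0.6381), np.float64(-0.0083), np.float64(12.2), np.float64(0.937)] p 0.77
visor_clip [np.float64(0.4545), np.float64(0.1794), np.float64(5.6), np.float64(0.967)] p 0.66
cedar_block [np.float64(0.6343), np.float64(0.1967), np.float64(6.1), np.float64(0.969)] p 0.97
flask [np.float64(0.4743), np.float64(-0.1836), np.float64(41.2), np.float64(0.908)] p 0.86
riser_round [np.float64(0.4499), np.float64(0.1794), np.float64(1.7), np.float64(0.967)] p 0.74
riser_square [np.float64(0.6659), np.float64(-0.0387), np.float64(59.6), np.float64(0.285)] p 0.96
riser_long [np.float64(0.6329), np.float64(0.1992), np.float64(22.8), np.float64(0.968)] p 0.55
riser_oval [np.float64(0.4701), np.float64(-0.1824), np.float64(151.8), np.float64(0.959)] p 0.92
mat [np.float64(0.6493), np.float64(-0.1936), np.float64(16.8), np.float64(0.983)] p 0.87
top
latch_box [np.float64(0.6313), np.float64(-0.0093), np.float64(10.4), np.float64(0.429)] p 0.84
visor_clip [np.float64(0.4516), np.float64(0.1786), np.float64(6.1), np.float64(0.939)] p 0.72
cedar_block not found near [177. 143.]
flask [np.float64(0.4735), np.float64(-0.1836), np.float64(36.2), np.float64(0.951)] p 0.76
riser_round [np.float64(0.4464), np.float64(0.1798), np.float64(3.5), np.float64(0.951)] p 0.8
riser_square [np.float64(0.6481), np.float64(-0.0672), np.float64(100.9), np.float64(0.139)] p 0.68
riser_long [np.float64(0.6025), np.float64(0.2133), np.float64(48.4), np.float64(0.215)] p 0.87
riser_oval [np.float64(0.4676), np.float64(-0.1824), np.float64(152.0), np.float64(0.981)] p 0.96
mat [np.float64(0.6483), np.float64(-0.1916), np.float64(17.5), np.float64(0.968)] p 0.69
```

View pics/w2.png

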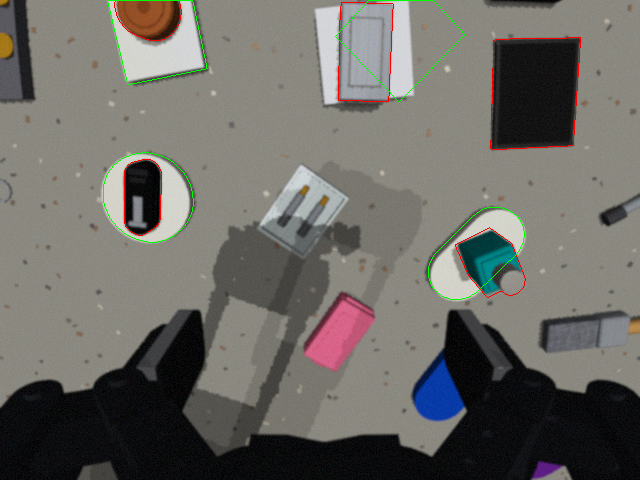

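The overlay fits are good: long (160,40), round (150,197), oval (477,253), mat (535,93), clip and flask. Only the square riser's fit was bad, so I'll look again from nearer over the second row.

>>> servo_tool:
  increments:
    - [1.5,0.4,0,0,0,0,-1]
    - [2.7,0.7,0,0,0,0,-1]
    - [2.7,0.6,0,0,0,0,-1]
    - [1.8,0.4,0,0,0,0,-1]
    - [0,0,0,0,0,0,-1]

```text
clock: 6.7
position: [0.5985, -0.0003, 0.312]
ee_rot: [0.0, 0.993, 0.117, 0.0]
contact_force: [-0.9, 0.3, 0.1]
width: 0.0857
gripper_force: 0.0
```

>>> servo_tool:
  increments:
    - [0,0,0,0,0,0,-1]
    - [0,0,0,0,0,0,-1]
    - [0,0,0,0,0,0,-1]
    - [0,0,0,0,0,0,-1]
    - [0,0,0,0,0,0,-1]

```text
clock: 7.2
position: [0.5948, -0.0001, 0.3137]
ee_rot: [0.0, 0.993, 0.117, 0.0]
contact_force: [-0.1, 0.2, -0.2]
width: 0.0854
gripper_force: 0.0
```

```bash
python3 - <<'E'
from h import *
find(["latch_box","riser_square","riser_long","cedar_block","mat"],"wrist","w3")
d=finder.silhouettes("riser_square","wrist"); print([(x["p"],np.round(x["box"]),x["region"].sum()) for x in d])
togo([.61,.19,.25])
E
```

```text
latch_box [np.float64(0.6378), np.float64(-0.0085), np.float64(13.3), np.float64(0.94)] p 0.56
riser_square [np.float64(0.6486), np.float64(-0.0428), np.float64(75.5), np.float64(0.326)] p 0.63
riser_long [np.float64(0.6349), np.float64(0.1987), np.float64(22.4), np.float64(0.952)] p 0.85
cedar_block [np.float64(0.6338), np.float64(0.1959), np.float64(2.6), np.float64(0.962)] p 0.59
mat [np.float64(0.6495), np.float64(-0.1937), np.float64(16.9), np.float64(0.987)] p 0.93
[(0.63, array([341., 144.,  97.,  97.]), np.int64(3408))]
sh(cm) [  5.85 -18.15   6.33] pos [ 5.952e-01 -1.000e-04  3.133e-01] t 7.55 w 0.0857 turn [ 0. -0.  0.] q6 1.22
```

View pics/w3.png

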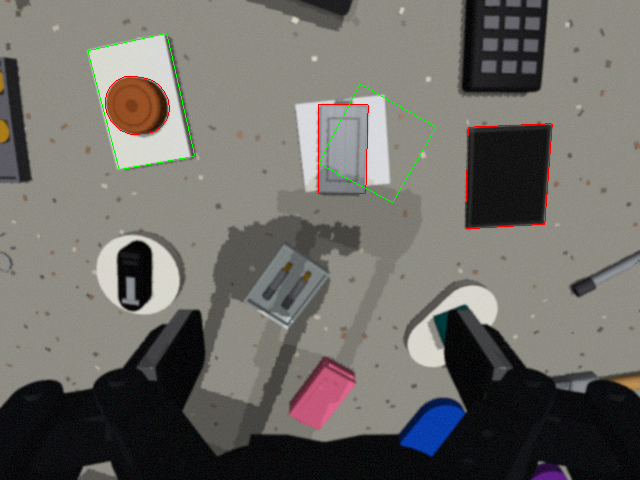

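The view shows the cedar at (137,106) on the long riser. The square riser's mask was split by the box lying across it, so I'll fix the hull later. Next I go down to the cedar.

>>> servo_tool:
  increments:
    - [0.6,-1.2,1,0,0,0,-1]
    - [1.1,-2.4,2.6,0,0,0,-1]
    - [1.1,-2.4,3,0,0,0,-1]
    - [1.1,-2.4,3,0,0,0,-1]
    - [1.1,-2.4,3,0,0,0,-1]

```text
clock: 8.05
position: [0.6186, 0.1185, 0.1854]
ee_rot: [-0.0, 0.993, 0.117, -0.0]
contact_force: [0.8, -0.3, -0.1]
width: 0.0855
gripper_force: 0.0
```

>>> servo_tool:
  increments:
    - [1.1,-2.4,2.5,0,0,0,-1]
    - [1.1,-2.4,2,0,0,0,-1]
    - [0.75,-1.7,2,0,0,0,-1]
    - [0.3,-0.8,1,0,0,0,-1]
    - [0,0,0,0,0,0,-1]

```text
clock: 8.55
position: [0.632, 0.1963, 0.1099]
ee_rot: [0.0, 0.993, 0.118, -0.002]
contact_force: [-0.8, -0.5, -0.5]
width: 0.0856
gripper_force: 0.0
```

>>> servo_tool:
  increments:
    - [0,0,0,0,0,0,-1]
    - [0,0,0,0,0,0,-1]
    - [0,0,0,0,0,0,-1]
    - [0,0,0,0,0,0,-1]
    - [0,0,0,0,0,0,-1]

```text
clock: 9.05
position: [0.6338, 0.1946, 0.1129]
ee_rot: [0.0, 0.993, 0.116, 0.001]
contact_force: [1.2, 0.2, 0.5]
width: 0.0854
gripper_force: 0.0
```

```bash
python3 - <<'E'
import re
s=open("h.py").read()
s=s.replace("cv2.convexHull(max(cs,key=cv2.contourArea))","cv2.convexHull(np.vstack([q for q in cs if cv2.contourArea(q)>60]))")
open("h.py","w").write(s)
E
python3 - <<'E'
from h import *
find(["cedar_block","riser_long"],"wrist","w4")
togo([.634,.196,.032])
E
```

```text
cedar_block [np.float64(0.6336), np.float64(0.1959), np.float64(2.2), np.float64(0.954)] p 0.61
riser_long [np.float64(0.6349), np.float64(0.1999), np.float64(21.8), np.float64(0.966)] p 0.78
sh(cm) [ 0.06 -0.1   8.05] pos [0.6336 0.1949 0.1125] t 9.2 w 0.0856 turn [ 0.   -0.01  0.  ] q6 1.53
```

View pics/w4.png

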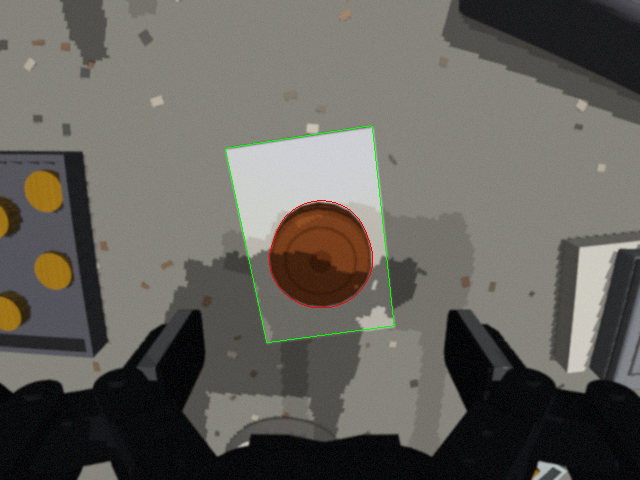

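The puck sits at (321,254) between the fingers, on the long riser at (310,235), and the fit is tight. I'll go down and grip it.

>>> servo_tool:
  increments:
    - [0.1,-0.1,1.5,0,0,0,-1]
    - [0,0,2,0,0,0,-1]
    - [0,0,2,0,0,0,-1]
    - [0,0,1.5,0,0,0,-1]
    - [0,0,1,0,0,0,-1]

```text
clock: 9.7
position: [0.633, 0.1961, 0.0297]
ee_rot: [0.0, 0.993, 0.117, -0.002]
contact_force: [-0.7, 0.1, 0.1]
width: 0.0853
gripper_force: 0.0
```

>>> servo_tool:
  increments:
    - [0,0,0,0,0,0,-1]
    - [0,0,0,0,0,0,0.2]
    - [0,0,0,0,0,0,1]
    - [0,0,0,0,0,0,1]
    - [0,0,0,0,0,0,1]
  squeeze: 25

```text
clock: 10.2
position: [0.6352, 0.1964, 0.0335]
ee_rot: [-0.0, 0.993, 0.117, 0.001]
contact_force: [0.3, -0.8, 3.9]
width: 0.0526
gripper_force: 26.5
```

>>> servo_tool:
  increments:
    - [0,0,0,0,0,0,1]
    - [0,0,0,0,0,0,1]
    - [0,0,0,0,0,0,1]
    - [0,0,0,0,0,0,1]
    - [0,0,0,0,0,0,1]

```text
clock: 10.7
position: [0.6351, 0.1964, 0.0335]
ee_rot: [-0.0, 0.993, 0.117, 0.001]
contact_force: [-0.1, 0.1, 6.4]
width: 0.0523
gripper_force: 26.7
```

>>> servo_tool:
  increments:
    - [0,0,-1,0,0,0,1]
    - [0,0,-2.5,0,0,0,1]
    - [0,0,-3,0,0,0,1]
    - [-0.3,1.5,-2,0,0,0,1]
    - [-0.6,3,-0.5,0,0,0,1]

```text
clock: 11.2
position: [0.6374, 0.1521, 0.1255]
ee_rot: [-0.001, 0.993, 0.118, 0.003]
contact_force: [1.1, 0.7, -0.2]
width: 0.0527
gripper_force: 26.4
```

>>> servo_tool:
  increments:
    - [-0.8,4,0,0,0,0,1]
    - [-0.8,4,0,0,0,0,1]
    - [-0.8,4,0,0,0,0,1]
    - [-0.8,4,0,0,0,0,1]
    - [-0.8,4,0,0,0,0,1]

```text
clock: 11.7
position: [0.6429, -0.0549, 0.1225]
ee_rot: [-0.0, 0.993, 0.117, -0.0]
contact_force: [-0.8, -0.2, -0.7]
width: 0.0526
gripper_force: 26.4
```

>>> servo_tool:
  increments:
    - [-0.8,4,0,0,0,0,1]
    - [-0.8,4,0,0,0,0,1]
    - [-0.7,3.3,0,0,0,0,1]
    - [-0.4,2,0,0,0,0,1]
    - [0,0.5,0,0,0,0,1]

```text
clock: 12.2
position: [0.6488, -0.1961, 0.1222]
ee_rot: [0.0, 0.993, 0.115, -0.0]
contact_force: [0.2, 0.5, -0.5]
width: 0.0527
gripper_force: 26.4
```

>>> servo_tool:
  increments:
    - [0,0,0,0,0,0,1]
    - [0,0,0,0,0,0,1]
    - [0,0,0,0,0,0,1]
    - [0,0,0,0,0,0,1]
    - [0,0,0,0,0,0,1]

```text
clock: 12.7
position: [0.6492, -0.1929, 0.1224]
ee_rot: [-0.0, 0.993, 0.117, 0.0]
contact_force: [0.2, 0.7, -0.2]
width: 0.0524
gripper_force: 26.4
```

```bash
python3 - <<'E'
from h import *
togo([.6495,-.1937,.0185])
E
```

```text
sh(cm) [ 0.02  0.09 10.39] pos [ 0.6492 -0.1929  0.1224] t 12.7 w 0.0524 turn [-0. -0. -0.] q6 0.94
```

>>> servo_tool:
  increments:
    - [0,0,2,0,0,0,1]
    - [0,0,3,0,0,0,1]
    - [0,0,2.5,0,0,0,1]
    - [0,0,1.5,0,0,0,1]
    - [0,0,0.8,0,0,0,1]

```text
clock: 13.2
position: [0.6484, -0.1934, 0.0228]
ee_rot: [-0.001, 0.993, 0.117, -0.001]
contact_force: [-0.7, 0.5, -1.0]
width: 0.0528
gripper_force: 26.4
```

>>> servo_tool:
  increments:
    - [0,0,0.2,0,0,0,1]
    - [0,0,0.2,0,0,0,1]
    - [0,0,0.1,0,0,0,1]
    - [0,0,0,0,0,0,1]
    - [0,0,0,0,0,0,1]

```text
clock: 13.7
position: [0.6495, -0.1941, 0.0201]
ee_rot: [0.0, 0.993, 0.117, 0.001]
contact_force: [-0.1, -0.2, -0.5]
width: 0.0524
gripper_force: 26.4
```

>>> servo_tool:
  increments:
    - [0,0,0.1,0,0,0,1]
    - [0,0,0,0,0,0,1]
    - [0,0,0.1,0,0,0,1]
    - [0,0,0,0,0,0,1]
    - [0,0,0,0,0,0,1]

```text
clock: 14.2
position: [0.6492, -0.194, 0.0185]
ee_rot: [0.0, 0.993, 0.117, 0.0]
contact_force: [-1.9, 1.1, 5.3]
width: 0.0528
gripper_force: 26.9
```

>>> servo_tool:
  increments:
    - [0,0,0,0,0,0,0.2]
    - [0,0,0,0,0,0,0]
    - [0,0,0,0,0,0,-0.5]
    - [0,0,0,0,0,0,-1]
    - [0,0,0,0,0,0,-1]

```text
clock: 14.7
position: [0.649, -0.1939, 0.0171]
ee_rot: [-0.0, 0.993, 0.117, -0.0]
contact_force: [-1.1, -0.0, 0.1]
width: 0.0854
gripper_force: 0.0
```

>>> servo_tool:
  increments:
    - [0,0,0,0,0,0,-1]
    - [0,0,0,0,0,0,-1]
    - [0,0,-1,0,0,0,-1]
    - [0,0,-3,0,0,0,-1]
    - [0,0,-4,0,0,0,-1]

```text
clock: 15.2
position: [0.6477, -0.1934, 0.0965]
ee_rot: [-0.001, 0.993, 0.117, -0.002]
contact_force: [0.2, -1.1, -0.6]
width: 0.0853
gripper_force: 0.0
```

>>> servo_tool:
  increments:
    - [0,-0.5,-4,0,0,0,-1]
    - [0.4,-2,-2,0,0,0,-1]
    - [0.6,-3.5,-1,0,0,0,-1]
    - [0.6,-3.5,0,0,0,0,-1]
    - [0.6,-3.5,0,0,0,0,-1]

```text
clock: 15.7
position: [0.6405, -0.0614, 0.169]
ee_rot: [0.0, 0.993, 0.116, 0.001]
contact_force: [0.1, -0.2, -0.1]
width: 0.0855
gripper_force: 0.0
```

>>> servo_tool:
  increments:
    - [0.4,-2.5,0,0,0,0,-1]
    - [0,-1.5,0,0,0,0,-1]
    - [0,0,0,0,0,0,-1]
    - [0,0,0,0,0,0,-1]
    - [0,0,0,0,0,0,-1]

```text
clock: 16.2
position: [0.6353, -0.024, 0.1674]
ee_rot: [0.0, 0.993, 0.116, 0.0]
contact_force: [0.4, -0.0, 0.2]
width: 0.0856
gripper_force: 0.0
```

```bash
python3 - <<'E'
from h import *
find(["latch_box","riser_square","cedar_block"],"wrist","w5",{"cedar_block":(.6495,-.193),"z":.02})
togo([.6375,-.0085,.12])
E
```

```text
latch_box [np.float64(0.638), np.float64(-0.0085), np.float64(12.0), np.float64(0.967)] p 0.65
riser_square [np.float64(0.6422), np.float64(-0.0094), np.float64(19.4), np.float64(0.966)] p 0.82
cedar_block [np.float64(0.65), np.float64(-0.187), np.float64(175.1), np.float64(0.874)] p 0.75
sh(cm) [ 0.58 -1.42  4.71] pos [ 0.6351 -0.0236  0.1671] t 16.4 w 0.0854 turn [ 0.01  0.01 -0.  ] q6 1.19
```

View pics/w5.png

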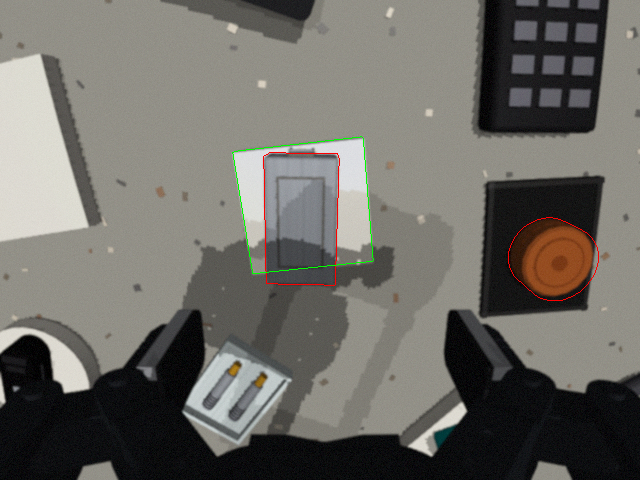

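The box is at (301,218) on the square riser, whose fit gives (0.642,-0.009) at 19.4°. The cedar rests on the mat at (557,262). Next I grip the box across its width, as its yaw of about 12.5° already matches the tool.

>>> servo_tool:
  increments:
    - [0.3,-0.7,1.5,0,0,0,-1]
    - [0.3,-0.7,3,0,0,0,-1]
    - [0,0,3,0,0,0,-1]
    - [0,0,2.2,0,0,0.6,-1]
    - [0,0,1,0,0,0,-1]

```text
clock: 16.9
position: [0.6361, -0.0078, 0.0578]
ee_rot: [-0.0, 0.994, 0.111, -0.002]
contact_force: [-0.1, -0.7, -0.3]
width: 0.0855
gripper_force: 0.0
```

>>> servo_tool:
  increments:
    - [0,0,0,0,0,0,-1]
    - [0,0,0,0,0,0,-1]
    - [0,0,0,0,0,0,-1]
    - [0,0,0,0,0,0,-1]
    - [0,0,0,0,0,0,-1]

```text
clock: 17.4
position: [0.6381, -0.0076, 0.0613]
ee_rot: [0.0, 0.994, 0.111, 0.001]
contact_force: [-0.8, 0.6, -0.1]
width: 0.0854
gripper_force: 0.0
```

```bash
python3 - <<'E'
from h import *
find(["latch_box","riser_square"])
togo([.638,-.0085,.034])
E
```

```text
latch_box [np.float64(0.6379), np.float64(-0.0082), np.float64(12.5), np.float64(0.976)] p 0.89
riser_square [np.float64(0.6422), np.float64(-0.0092), np.float64(19.2), np.float64(0.974)] p 0.83
sh(cm) [0.   0.1  2.67] pos [ 0.6377 -0.0075  0.0607] t 17.55 w 0.0853 turn [ 0.02 -0.04  0.  ] q6 1.23
```

>>> servo_tool:
  increments:
    - [0,0.1,1,0,0,0,-1]
    - [0,0,1,0,0,0,-1]
    - [0,0,0.7,0,0,0,-1]
    - [0,0,0,0,0,0,-1]
    - [0,0,0,0,0,0,-0.2]

```text
clock: 18.05
position: [0.6375, -0.0085, 0.0327]
ee_rot: [-0.0, 0.994, 0.111, -0.001]
contact_force: [0.1, -0.3, -0.5]
width: 0.0735
gripper_force: 0.0
```

>>> servo_tool:
  increments:
    - [0,0,0,0,0,0,0.2]
    - [0,0,0,0,0,0,1]
    - [0,0,0,0,0,0,1]
    - [0,0,0,0,0,0,1]
    - [0,0,0,0,0,0,1]
  squeeze: 35

```text
clock: 18.55
position: [0.6383, -0.0085, 0.0338]
ee_rot: [0.0, 0.994, 0.111, 0.001]
contact_force: [0.4, 0.3, 1.7]
width: 0.0451
gripper_force: 38.6
```

>>> servo_tool:
  increments:
    - [0,0,0,0,0,0,1]
    - [0,0,0,0,0,0,1]
    - [0,0,-0.5,0,0,0,1]
    - [0,0,-2,0,0,0,1]
    - [0,0,-3,0,0,0,1]

```text
clock: 19.05
position: [0.6352, -0.0083, 0.0861]
ee_rot: [-0.001, 0.994, 0.111, -0.004]
contact_force: [0.1, 0.0, -1.4]
width: 0.0454
gripper_force: 38.1
```

>>> servo_tool:
  increments:
    - [0,-1,-3,0,0,0,1]
    - [0.4,-2,-0.5,0,0,-2,1]
    - [0.8,-3,0,0,0,-2,1]
    - [0.8,-3,0,0,0,-2,1]
    - [0.8,-3,0,0,0,-2,1]

```text
clock: 19.55
position: [0.6312, 0.1155, 0.1226]
ee_rot: [0.0, 0.983, 0.181, -0.001]
contact_force: [-1.3, -1.0, -2.2]
width: 0.0451
gripper_force: 38.2
```

>>> servo_tool:
  increments:
    - [0.8,-3,0,0,0,-1.4,1]
    - [0.8,-2.5,0,0,0,0,1]
    - [0.3,-1.5,0,0,0,0,1]
    - [0,0,0,0,0,0,1]
    - [0,0,0,0,0,0,1]

```text
clock: 20.05
position: [0.6236, 0.186, 0.1229]
ee_rot: [0.001, 0.981, 0.193, -0.001]
contact_force: [0.2, 0.1, -1.4]
width: 0.0452
gripper_force: 38.1
```

>>> servo_tool:
  increments:
    - [0,0,0,0,0,0,1]
    - [0,0,0,0,0,0,1]
    - [0,0,0,0,0,0,1]
    - [0,0,0,0,0,0,1]
    - [0,0,0,0,0,0,1]

```text
clock: 20.55
position: [0.624, 0.1864, 0.1233]
ee_rot: [0.0, 0.981, 0.192, -0.0]
contact_force: [-0.3, 0.3, -1.7]
width: 0.0452
gripper_force: 38.1
```

```bash
python3 - <<'E'
from h import *
s=manip.get_state()["position"]
find(["latch_box"],"wrist","w6",{"latch_box":tuple(s[:2]),"z":s[2]-.014})
find(["riser_long"])
togo([.6349,.1993,.034],112.2)
E
```

```text
latch_box [np.float64(0.6251), np.float64(0.1864), np.float64(22.0), np.float64(0.968)] p 0.78
riser_long [np.float64(0.635), np.float64(0.2008), np.float64(20.4), np.float64(0.738)] p 0.56
sh(cm) [ 1.49 -0.75  8.93] pos [0.624  0.1867 0.1233] t 20.75 w 0.0448 turn [ 0.01 -0.   -0.01] q6 1.37
```

>>> servo_tool:
  increments:
    - [0.7,-0.4,1,0,0,0,1]
    - [0.7,-0.3,2.5,0,0,0,1]
    - [0,0,2.5,0,0,0,1]
    - [0,0,1.5,0,0,0,1]
    - [0,0,0.9,0,0,0,1]

```text
clock: 21.25
position: [0.6333, 0.1988, 0.0367]
ee_rot: [-0.0, 0.981, 0.193, -0.002]
contact_force: [0.0, 0.0, -2.6]
width: 0.0449
gripper_force: 38.1
```

>>> servo_tool:
  increments:
    - [0,0,0,0,0,0,1]
    - [0,0,0.2,0,0,0,1]
    - [0,0,0,0,0,0,1]
    - [0,0,0,0,0,0,1]
    - [0,0,0,0,0,0,1]

```text
clock: 21.75
position: [0.6347, 0.1986, 0.0381]
ee_rot: [0.0, 0.981, 0.192, 0.001]
contact_force: [-0.5, 0.5, -1.8]
width: 0.0454
gripper_force: 38.1
```

```bash
python3 - <<'E'
from h import *
togo([.6348,.1995,.034],112.2); print(manip.get_state()["contact_force"])
E
```

```text
sh(cm) [ 0.04 -0.08  0.41] pos [0.6347 0.1986 0.0381] t 21.75 w 0.0454 turn [ 0.02 -0.09 -0.01] q6 1.38
[-0.46919461  0.45684233 -1.82971322]
```

>>> servo_tool:
  increments:
    - [0,-0.1,0.2,0,0,0,1]
    - [0,0,0.1,0,0,0,1]
    - [0,0,0.1,0,0,0,1]
    - [0,0,0,0,0,0,1]
    - [0,0,0,0,0,0,1]

```text
clock: 22.25
position: [0.6338, 0.1995, 0.0338]
ee_rot: [0.0, 0.981, 0.192, -0.0]
contact_force: [-2.0, 0.3, 4.0]
width: 0.0451
gripper_force: 38.8
```

>>> servo_tool:
  increments:
    - [0,0,0,0,0,0,0.2]
    - [0,0,0,0,0,0,0]
    - [0,0,0,0,0,0,-0.5]
    - [0,0,0,0,0,0,-1]
    - [0,0,0,0,0,0,-1]

```text
clock: 22.75
position: [0.6341, 0.1994, 0.0329]
ee_rot: [0.0, 0.981, 0.192, 0.0]
contact_force: [0.1, -0.4, -0.0]
width: 0.0851
gripper_force: 0.0
```

>>> servo_tool:
  increments:
    - [0,0,0,0,0,0,-1]
    - [0,0,-1,0,0,0,-1]
    - [0,0,-3,0,0,0,-1]
    - [0,0,-4,0,0,0,-1]
    - [0,0,-4,0,0,0,-1]

```text
clock: 23.25
position: [0.6337, 0.1994, 0.1548]
ee_rot: [0.0, 0.981, 0.192, -0.0]
contact_force: [1.5, 0.1, 0.4]
width: 0.0855
gripper_force: 0.0
```

>>> servo_tool:
  increments:
    - [0,0,-2,0,0,0,-1]
    - [0,0,0,0,0,0,-1]
    - [0,0,0,0,0,0,-1]
    - [0,0,0,0,0,0,-1]
    - [0,0,0,0,0,0,-1]

```text
clock: 23.75
position: [0.6329, 0.1993, 0.1714]
ee_rot: [0.0, 0.981, 0.192, -0.002]
contact_force: [-1.0, 0.2, 0.5]
width: 0.0853
gripper_force: 0.0
```

```bash
python3 - <<'E'
from h import *
find(["riser_long","latch_box"],"wrist","w7",{"latch_box":(.634,.199)})
togo([.43,-.15,.27],-50)
E
```

```text
riser_long [np.float64(0.6352), np.float64(0.1994), np.float64(21.8), np.float64(0.973)] p 0.6
latch_box [np.float64(0.634), np.float64(0.1988), np.float64(21.8), np.float64(0.965)] p 0.6
sh(cm) [-32.05  24.66  -9.74] pos [0.6334 0.1994 0.172 ] t 23.9 w 0.0858 turn [ -0.04   0.12 -17.81] q6 1.38
```

View pics/w7.png

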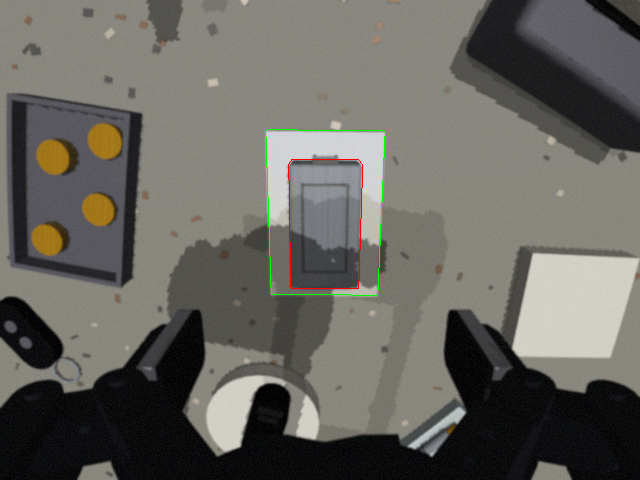

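The box sits within about 1 mm and 0° of the long riser's fit, at (325,225). Next is the flask.

>>> servo_tool:
  increments:
    - [-1,1,-1,0,0,0,-1]
    - [-2.4,2.3,-1.5,0,0,0,-1]
    - [-2.8,2.7,-1.5,0,0,0,-1]
    - [-2.8,2.7,-1.5,0,0,0,-1]
    - [-2.8,2.7,-1.5,0,0,0,-1]

```text
clock: 24.4
position: [0.5664, 0.0474, 0.2445]
ee_rot: [0.0, 0.981, 0.193, 0.0]
contact_force: [1.3, -0.1, -0.3]
width: 0.0855
gripper_force: 0.0
```

>>> servo_tool:
  increments:
    - [-2.8,2.7,-0.8,0,0,0,-1]
    - [-2.8,2.7,0,0,0,0,-1]
    - [-2.8,2.7,0,0,0,0,-1]
    - [-2.8,2.7,0,0,0,0,-1]
    - [-2.8,2.7,0,0,0,0,-1]

```text
clock: 24.9
position: [0.4875, -0.1304, 0.2521]
ee_rot: [0.001, 0.981, 0.192, 0.0]
contact_force: [0.4, 0.3, 1.0]
width: 0.0853
gripper_force: 0.0
```

>>> servo_tool:
  increments:
    - [-2.6,2.5,0,0,0,0,-1]
    - [-2,2,0,0,0,0,-1]
    - [-0.6,0.6,0,0,0,-6,-1]
    - [0,0,0,0,0,-6,-1]
    - [0,0,0,0,0,-6,-1]

```text
clock: 25.4
position: [0.459, -0.1964, 0.252]
ee_rot: [0.0, 0.939, 0.345, -0.0]
contact_force: [0.8, -0.3, 0.1]
width: 0.0853
gripper_force: 0.0
```

>>> servo_tool:
  increments:
    - [0,0,0,0,0,0,-1]
    - [0,0,0,0,0,0,-1]
    - [0,0,0,0,0,0,-1]
    - [0,0,0,0,0,0,-1]
    - [0,0,0,0,0,0,-1]

```text
clock: 25.9
position: [0.4602, -0.1953, 0.2513]
ee_rot: [0.0, 0.939, 0.344, -0.0]
contact_force: [0.2, 0.3, 0.7]
width: 0.0855
gripper_force: 0.0
```

```bash
python3 - <<'E'
from h import *
find(["riser_oval","flask"],"wrist","w8")
togo([.474,-.1835,.16],-50)
E
```

```text
riser_oval [np.float64(0.4692), np.float64(-0.1833), np.float64(151.8), np.float64(0.978)] p 0.62
flask [np.float64(0.4752), np.float64(-0.1838), np.float64(37.2), np.float64(0.936)] p 0.87
sh(cm) [ 1.82 -0.01  9.12] pos [ 0.4602 -0.1953  0.2513] t 26.05 w 0.0855 turn [-0.    0.01  0.2 ] q6 0.33
```

View pics/w8.png

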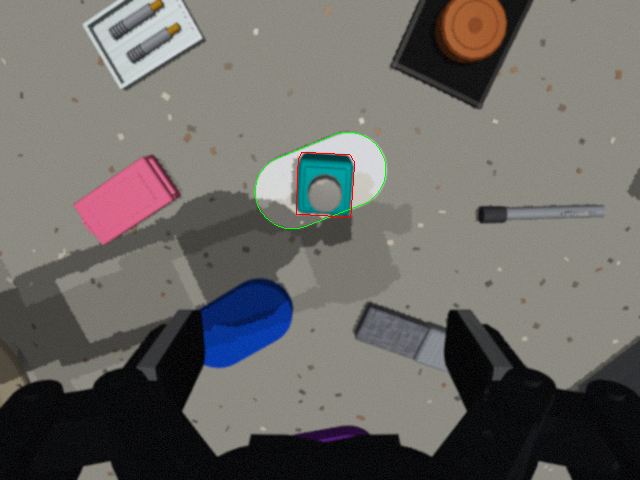

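The flask is at (326,185) on the oval, nearly aligned with the tool. I'll go down and grip its body low enough to hold it well while clearing the cap.

>>> servo_tool:
  increments:
    - [0.9,0,1.5,0,0,0.6,-1]
    - [1,0.1,3,0,0,0.6,-1]
    - [0,0,3,0,0,0,-1]
    - [0,0,2.5,0,0,0,-1]
    - [0,0,1,0,0,0,-1]

```text
clock: 26.55
position: [0.474, -0.1831, 0.1389]
ee_rot: [-0.002, 0.943, 0.334, -0.002]
contact_force: [-1.3, 1.2, -0.2]
width: 0.0856
gripper_force: 0.0
```

>>> servo_tool:
  increments:
    - [0,0,0,0,0,0,-1]
    - [0,0,0,0,0,0,-1]
    - [0,0,0,0,0,0,-1]
    - [0,0,0,0,0,0,-1]
    - [0,0,0,0,0,0,-1]

```text
clock: 27.05
position: [0.4758, -0.1843, 0.1422]
ee_rot: [0.001, 0.943, 0.334, 0.001]
contact_force: [-0.4, -0.7, 0.4]
width: 0.0852
gripper_force: 0.0
```

```bash
python3 - <<'E'
from h import *
find(["flask"],"wrist","w9")
togo([.475,-.1838,.05],-51)
E
```

```text
flask [np.float64(0.476), np.float64(-0.1834), np.float64(37.7), np.float64(0.913)] p 0.74
sh(cm) [-0.03 -0.07  9.18] pos [ 0.4756 -0.1841  0.1418] t 27.15 w 0.0854 turn [ 0.06 -0.02 -0.  ] q6 0.38
```

View pics/w9.png

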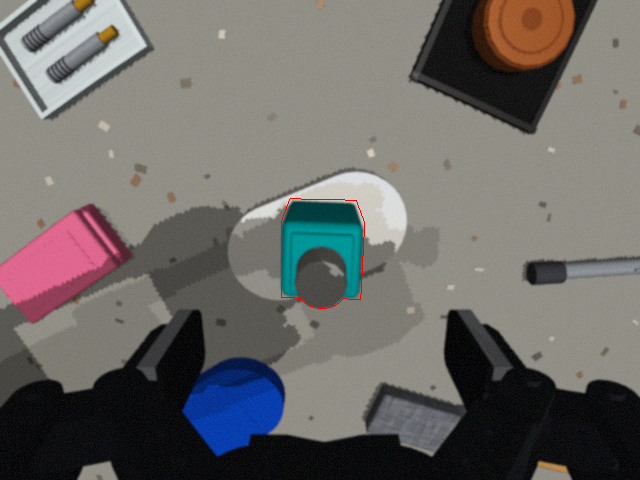

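The flask at (322,250) is centred and square to the fingers.

>>> servo_tool:
  increments:
    - [0,-0.1,1.5,0,0,0,-1]
    - [0,0,2.5,0,0,0,-1]
    - [0,0,2.5,0,0,0,-1]
    - [0,0,1.6,0,0,0,-1]
    - [0,0,1,0,0,0,-1]

```text
clock: 27.65
position: [0.4742, -0.1829, 0.0491]
ee_rot: [-0.001, 0.943, 0.334, -0.001]
contact_force: [-0.6, 0.9, 0.8]
width: 0.0855
gripper_force: 0.0
```

>>> servo_tool:
  increments:
    - [0,0,0,0,0,0,-1]
    - [0,0,0,0,0,0,-1]
    - [0,0,0,0,0,0,-0.2]
    - [0,0,0,0,0,0,0.2]
    - [0,0,0,0,0,0,1]
  squeeze: 30

```text
clock: 28.15
position: [0.4752, -0.1834, 0.0509]
ee_rot: [0.001, 0.943, 0.334, 0.0]
contact_force: [0.8, -0.6, 0.5]
width: 0.0441
gripper_force: 0.0
```

>>> servo_tool:
  increments:
    - [0,0,0,0,0,0,1]
    - [0,0,0,0,0,0,1]
    - [0,0,0,0,0,0,1]
    - [0,0,0,0,0,0,1]
    - [0,0,0,0,0,0,1]

```text
clock: 28.65
position: [0.4752, -0.1835, 0.0511]
ee_rot: [0.001, 0.943, 0.334, 0.0]
contact_force: [-1.0, 0.4, 5.7]
width: 0.0416
gripper_force: 30.6
```

>>> servo_tool:
  increments:
    - [0,0,-0.5,0,0,0,1]
    - [0,0,-1.5,0,0,0,1]
    - [0,0,-2.5,0,0,0,1]
    - [0,0,-2.5,0,0,0,1]
    - [0.5,0,-1,0,0,0,1]

```text
clock: 29.15
position: [0.4794, -0.1807, 0.1323]
ee_rot: [0.001, 0.943, 0.334, 0.001]
contact_force: [0.2, -0.3, -1.9]
width: 0.0421
gripper_force: 30.4
```

>>> servo_tool:
  increments:
    - [1.5,-0.2,0,0,0,0,1]
    - [2.5,-0.4,0,0,0,0,1]
    - [3,-0.4,0,0,0,0,1]
    - [3,-0.4,0,0,0,0,1]
    - [3,-0.4,0,0,0,0,1]

```text
clock: 29.65
position: [0.5687, -0.082, 0.1284]
ee_rot: [-0.001, 0.943, 0.334, -0.001]
contact_force: [-0.2, -0.1, -1.2]
width: 0.042
gripper_force: 30.4
```

>>> servo_tool:
  increments:
    - [3,-0.4,0,0,0,0,1]
    - [3,-0.4,0,0,0,0,1]
    - [2.5,-0.3,0,0,0,3,1]
    - [1.5,0,0,0,0,4,1]
    - [0.4,0,0,0,0,5,1]

```text
clock: 30.15
position: [0.644, -0.0083, 0.1278]
ee_rot: [-0.001, 0.973, 0.233, -0.001]
contact_force: [-0.9, -0.4, -1.2]
width: 0.042
gripper_force: 30.2
```

>>> servo_tool:
  increments:
    - [0,0,0,0,0,5,1]
    - [0,0,0,0,0,2.7,1]
    - [0,0,0,0,0,0,1]
    - [0,0,0,0,0,0,1]
    - [0,0,0,0,0,0,1]

```text
clock: 30.65
position: [0.6428, -0.0108, 0.1294]
ee_rot: [-0.0, 0.986, 0.168, -0.001]
contact_force: [-0.2, 0.4, -2.4]
width: 0.0417
gripper_force: 30.2
```

>>> servo_tool:
  increments:
    - [0,0,0,0,0,0,1]
    - [0,0,0,0,0,0,1]
    - [0,0,0,0,0,0,1]
    - [0,0,0,0,0,0,1]
    - [0,0,0,0,0,0,1]

```text
clock: 31.15
position: [0.643, -0.0114, 0.1304]
ee_rot: [0.0, 0.986, 0.168, 0.0]
contact_force: [0.6, 0.4, -1.3]
width: 0.0418
gripper_force: 30.2
```

```bash
python3 - <<'E'
from h import *
s=manip.get_state()["position"]
find(["riser_square","flask"],"wrist","w10",{"flask":tuple(s[:2]),"z":s[2]-.031})
togo([.6422,-.0092,.051],-70.7)
E
```

```text
riser_square [np.float64(0.6421), np.float64(-0.0092), np.float64(19.3), np.float64(0.904)] p 0.61
flask [np.float64(0.6433), np.float64(-0.0118), np.float64(105.9), np.float64(0.845)] p 0.57
sh(cm) [-0.01 -0.23  7.93] pos [ 0.643  -0.0114  0.1303] t 31.3 w 0.0421 turn [ 0.01 -0.   -0.  ] q6 1.11
```

View pics/w10.png

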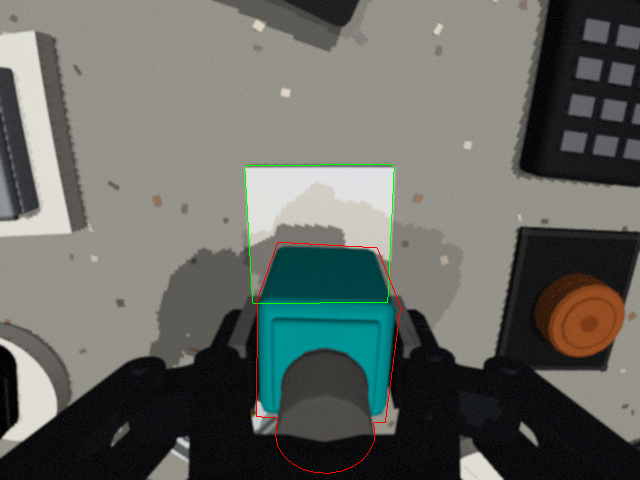

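The flask at (325,330) hangs upright and square to the gripper, and the square riser's edges at (320,235) run parallel to the tool. I'll shift 2.3 mm and lower it.

>>> servo_tool:
  increments:
    - [0,-0.2,1,0,0,0,1]
    - [0,0,2,0,0,0,1]
    - [0,0,2,0,0,0,1]
    - [0,0,1.5,0,0,0,1]
    - [0,0,0.9,0,0,0,1]

```text
clock: 31.8
position: [0.6411, -0.0091, 0.0541]
ee_rot: [-0.0, 0.986, 0.168, -0.001]
contact_force: [-0.8, 1.0, -2.3]
width: 0.042
gripper_force: 30.3
```

>>> servo_tool:
  increments:
    - [0,0,0,0,0,0,1]
    - [0,0,0.1,0,0,0,1]
    - [0,0,0.1,0,0,0,1]
    - [0,0,0,0,0,0,1]
    - [0,0,0,0,0,0,1]

```text
clock: 32.3
position: [0.6427, -0.0095, 0.0549]
ee_rot: [0.0, 0.986, 0.168, 0.001]
contact_force: [-0.6, 0.6, -1.1]
width: 0.0416
gripper_force: 30.3
```

```bash
python3 - <<'E'
from h import *
togo([.6420,-.0092,.051],-70.7); print(manip.get_state()["contact_force"])
E
```

```text
sh(cm) [-0.06 -0.05  0.39] pos [ 0.6427 -0.0095  0.0549] t 32.3 w 0.0416 turn [ 0.03 -0.06 -0.  ] q6 1.11
[-0.57208404  0.58737397 -1.13861709]
```

>>> servo_tool:
  increments:
    - [0,0,0.2,0,0,0,1]
    - [0,0,0.1,0,0,0,1]
    - [0,0,0,0,0,0,1]
    - [0,0,0.1,0,0,0,1]
    - [0,0,0,0,0,0,1]

```text
clock: 32.8
position: [0.6423, -0.0094, 0.0512]
ee_rot: [0.0, 0.986, 0.168, 0.0]
contact_force: [-1.3, -0.4, 3.7]
width: 0.0421
gripper_force: 30.8
```

>>> servo_tool:
  increments:
    - [0,0,0,0,0,0,1]
    - [0,0,0,0,0,0,1]
    - [0,0,0,0,0,0,1]
    - [0,0,0,0,0,0,1]
    - [0,0,0,0,0,0,1]

```text
clock: 33.3
position: [0.6424, -0.0094, 0.0511]
ee_rot: [0.0, 0.986, 0.168, 0.0]
contact_force: [-2.4, 0.9, 6.4]
width: 0.0422
gripper_force: 30.9
```

>>> servo_tool:
  increments:
    - [0,0,0,0,0,0,0.4]
    - [0,0,0,0,0,0,0.2]
    - [0,0,0,0,0,0,-0.3]
    - [0,0,0,0,0,0,-1]
    - [0,0,0,0,0,0,-1]

```text
clock: 33.8
position: [0.6424, -0.0094, 0.05]
ee_rot: [0.0, 0.986, 0.168, -0.0]
contact_force: [-0.1, 0.1, 0.4]
width: 0.0818
gripper_force: 0.0
```

>>> servo_tool:
  increments:
    - [0,0,0,0,0,0,-1]
    - [0,0,-1,0,0,0,-1]
    - [0,0,-3,0,0,0,-1]
    - [0,0,-4,0,0,0,-1]
    - [0,0,-4,0,0,0,-1]

```text
clock: 34.3
position: [0.6421, -0.0094, 0.1718]
ee_rot: [-0.0, 0.986, 0.168, -0.0]
contact_force: [0.4, 1.0, 0.1]
width: 0.0856
gripper_force: 0.0
```

>>> servo_tool:
  increments:
    - [0,0,-4,0,0,0,-1]
    - [0,0,-2,0,0,0,-1]
    - [-1,-1.8,0,0,0,0,-1]
    - [-1.7,-3.1,0,0,0,0,-1]
    - [-1.7,-3.1,0,0,0,0,-1]

```text
clock: 34.8
position: [0.5739, 0.0519, 0.2311]
ee_rot: [0.0, 0.986, 0.167, 0.001]
contact_force: [-0.2, 0.8, -0.1]
width: 0.0854
gripper_force: 0.0
```

>>> servo_tool:
  increments:
    - [-1.7,-3.1,0,0,0,0,-1]
    - [-1.7,-3.1,0,0,0,0,-1]
    - [-1.7,-3.1,0,0,0,0,-1]
    - [-1.7,-3.1,0,0,0,0,-1]
    - [-1.5,-2.9,0,0,0,3,-1]

```text
clock: 35.3
position: [0.4441, 0.1694, 0.2311]
ee_rot: [-0.0, 0.99, 0.141, 0.0]
contact_force: [1.4, 0.7, 0.9]
width: 0.0853
gripper_force: 0.0
```

>>> servo_tool:
  increments:
    - [-0.7,-1.4,0,0,0,5,-1]
    - [0,0,0,0,0,5.5,-1]
    - [0,0,0,0,0,0,-1]
    - [0,0,0,0,0,0,-1]
    - [0,0,0,0,0,0,-1]

```text
clock: 35.8
position: [0.4352, 0.1798, 0.2305]
ee_rot: [0.0, 0.999, 0.051, 0.0]
contact_force: [-0.7, 0.9, -0.8]
width: 0.0854
gripper_force: 0.0
```

>>> servo_tool:
  increments:
    - [0,0,0,0,0,0,-1]
    - [0,0,0,0,0,0,-1]
    - [0,0,0,0,0,0,-1]
    - [0,0,0,0,0,0,-1]
    - [0,0,0,0,0,0,-1]

```text
clock: 36.3
position: [0.4349, 0.18, 0.2302]
ee_rot: [0.0, 0.999, 0.051, -0.0]
contact_force: [0.5, -0.0, -0.1]
width: 0.0858
gripper_force: 0.0
```

```bash
python3 - <<'E'
from h import *
find(["riser_round","visor_clip","flask","riser_square"],"wrist","w11",{"flask":(.6424,-.0092)})
togo([.4535,.179,.034],95.8)
E
```

```text
riser_round [np.float64(0.449), np.float64(0.1808), np.float64(178.8), np.float64(0.987)] p 0.69
visor_clip [np.float64(0.4538), np.float64(0.1787), np.float64(6.1), np.float64(0.964)] p 0.57
flask not found near [608. -38.]
riser_square not found near [583. -19.]
sh(cm) [ 1.85  0.29 19.63] pos [0.4348 0.18   0.2303] t 36.55 w 0.0855 turn [0. 0. 0.] q6 1.71
```

View pics/w11.png

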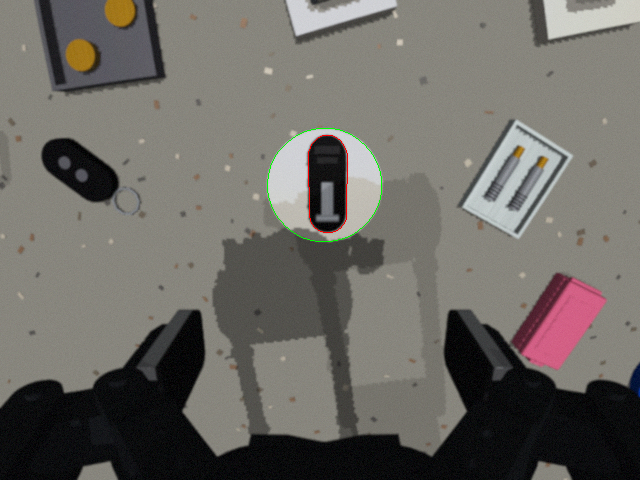

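The clip at (327,185) on the round riser is aligned with the tool, so I descend. The key fob at (80,170) is left alone.

>>> servo_tool:
  increments:
    - [0.9,0.1,2,0,0,0,-1]
    - [1,0.2,4,0,0,0,-1]
    - [0,0,4,0,0,0,-1]
    - [0,0,3,0,0,0,-1]
    - [0,0,1.5,0,0,0,-1]

```text
clock: 37.05
position: [0.4523, 0.1784, 0.0826]
ee_rot: [0.0, 0.999, 0.051, -0.002]
contact_force: [0.1, -0.3, 0.2]
width: 0.0853
gripper_force: 0.0
```

>>> servo_tool:
  increments:
    - [0,0,0,0,0,0,-1]
    - [0,0,0,0,0,0,-1]
    - [0,0,0,0,0,0,-1]
    - [0,0,0,0,0,0,-1]
    - [0,0,0,0,0,0,-1]

```text
clock: 37.55
position: [0.4547, 0.1791, 0.0862]
ee_rot: [-0.0, 0.999, 0.051, 0.001]
contact_force: [-0.3, -0.7, 0.3]
width: 0.0852
gripper_force: 0.0
```

```bash
python3 - <<'E'
from h import *
find(["visor_clip","riser_round"])
togo([.4538,.1787,.033],96)
E
```

```text
visor_clip [np.float64(0.454), np.float64(0.1792), np.float64(5.3), np.float64(0.974)] p 0.89
riser_round [np.float64(0.4491), np.float64(0.1809), np.float64(5.2), np.float64(0.983)] p 0.64
sh(cm) [-0.06  0.02  5.27] pos [0.4543 0.179  0.0857] t 37.7 w 0.0855 turn [ 0.   -0.05 -0.2 ] q6 1.7
```

>>> servo_tool:
  increments:
    - [0,0,1.5,0,0,0,-1]
    - [0,0,2,0,0,0,-1]
    - [0,0,1.2,0,0,0,-1]
    - [0,0,0.5,0,0,0,-1]
    - [0,0,0,0,0,0,-0.2]

```text
clock: 38.2
position: [0.4537, 0.1788, 0.0328]
ee_rot: [0.0, 0.999, 0.051, -0.001]
contact_force: [0.2, 0.7, -0.2]
width: 0.0735
gripper_force: 0.0
```

>>> servo_tool:
  increments:
    - [0,0,0,0,0,0,0]
    - [0,0,0,0,0,0,0.2]
    - [0,0,0,0,0,0,1]
    - [0,0,0,0,0,0,1]
    - [0,0,0,0,0,0,1]
  squeeze: 22

```text
clock: 38.7
position: [0.4547, 0.1791, 0.034]
ee_rot: [-0.0, 0.999, 0.051, 0.001]
contact_force: [0.6, -0.7, 5.7]
width: 0.0293
gripper_force: 23.0
```

>>> servo_tool:
  increments:
    - [0,0,0,0,0,0,1]
    - [0,0,0,0,0,0,1]
    - [0,0,0,0,0,0,1]
    - [0,0,0,0,0,0,1]
    - [0,0,0,0,0,0,1]

```text
clock: 39.2
position: [0.4547, 0.1791, 0.034]
ee_rot: [-0.0, 0.999, 0.051, 0.001]
contact_force: [-1.7, -0.4, 6.2]
width: 0.0295
gripper_force: 23.0
```

>>> servo_tool:
  increments:
    - [0,0,-0.5,0,0,0,1]
    - [0,0,-2,0,0,0,1]
    - [0,0,-3,0,0,0,1]
    - [0,0.5,-2.5,0,0,0,1]
    - [-0.1,2,-1,0,0,0,1]

```text
clock: 39.7
position: [0.4569, 0.155, 0.1256]
ee_rot: [-0.001, 0.999, 0.052, 0.002]
contact_force: [0.2, -0.4, -0.4]
width: 0.0294
gripper_force: 22.4
```

>>> servo_tool:
  increments:
    - [-0.2,3.5,0,0,0,0,1]
    - [-0.2,3.8,0,0,0,0,1]
    - [-0.2,3.8,0,0,0,0,1]
    - [-0.2,3.8,0,0,0,0,1]
    - [-0.2,3.8,0,0,0,0,1]

```text
clock: 40.2
position: [0.464, -0.0344, 0.1233]
ee_rot: [-0.0, 0.999, 0.051, -0.0]
contact_force: [-0.3, 0.5, -0.8]
width: 0.0293
gripper_force: 22.4
```

>>> servo_tool:
  increments:
    - [-0.2,3.8,0,0,0,0,1]
    - [-0.2,3.8,0,0,0,0,1]
    - [-0.2,3.2,0,0,0,0,1]
    - [-0.2,2.5,0,0,0,0,1]
    - [0,1,0,0,0,4,1]

```text
clock: 40.7
position: [0.4709, -0.1786, 0.1232]
ee_rot: [0.0, 1.0, 0.014, -0.0]
contact_force: [0.6, -0.6, -0.2]
width: 0.0292
gripper_force: 22.4
```

>>> servo_tool:
  increments:
    - [0,0,0,0,0,6,1]
    - [0,0,0,0,0,6.5,1]
    - [0,0,0,0,0,6.5,1]
    - [0,0,0,0,0,6,1]
    - [0,0,0,0,0,5,1]

```text
clock: 41.2
position: [0.4706, -0.176, 0.1231]
ee_rot: [-0.0, 0.969, -0.246, -0.0]
contact_force: [0.1, 0.8, -1.3]
width: 0.0293
gripper_force: 22.4
```

>>> servo_tool:
  increments:
    - [0,0,0,0,0,0,1]
    - [0,0,0,0,0,0,1]
    - [0,0,0,0,0,0,1]
    - [0,0,0,0,0,0,1]
    - [0,0,0,0,0,0,1]

```text
clock: 41.7
position: [0.471, -0.1762, 0.1233]
ee_rot: [0.0, 0.97, -0.243, -0.0]
contact_force: [-0.3, -0.3, -1.2]
width: 0.0293
gripper_force: 22.4
```

```bash
python3 - <<'E'
from h import *
s=manip.get_state()["position"]
find(["visor_clip","riser_oval"],"wrist","w12",{"visor_clip":tuple(s[:2]),"z":s[2]-.014})
togo([.4702,-.1834,.034],61.8)
E
```

```text
visor_clip [np.float64(0.4703), np.float64(-0.1758), np.float64(151.5), np.float64(0.982)] p 0.61
riser_oval [np.float64(0.4699), np.float64(-0.1838), np.float64(152.0), np.float64(0.766)] p 0.61
sh(cm) [0.27 0.68 8.93] pos [ 0.471  -0.1762  0.1233] t 41.85 w 0.0293 turn [ 0.   -0.    0.01] q6 1.57
```

View pics/w12.png

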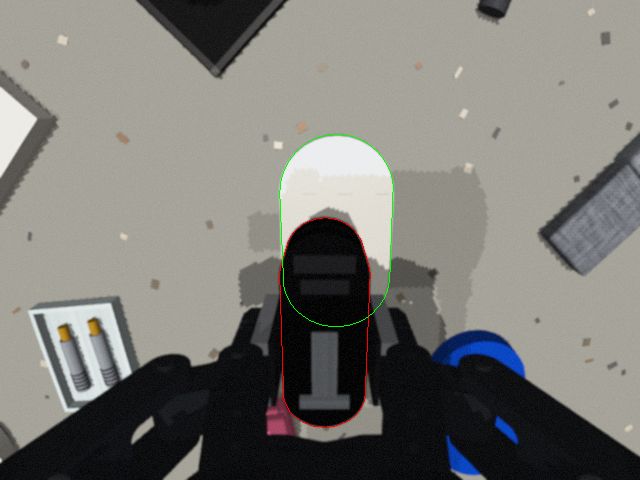

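The clip hangs aligned at (325,322) above the white oval at (336,230), and the blue decoy is clear at (480,400). I'll lower it.

>>> servo_tool:
  increments:
    - [0.1,0.4,1,0,0,0,1]
    - [0.2,0.3,2.5,0,0,0,1]
    - [0,0,2.5,0,0,0,1]
    - [0,0,1.5,0,0,0,1]
    - [0,0,0.9,0,0,0,1]

```text
clock: 42.35
position: [0.4692, -0.1835, 0.0374]
ee_rot: [-0.0, 0.97, -0.244, -0.001]
contact_force: [-0.0, -0.3, -0.4]
width: 0.0292
gripper_force: 22.4
```

>>> servo_tool:
  increments:
    - [0,0,0,0,0,0,1]
    - [0,0,0.2,0,0,0,1]
    - [0,0,0,0,0,0,1]
    - [0,0,0,0,0,0,1]
    - [0,0,0,0,0,0,1]

```text
clock: 42.85
position: [0.4707, -0.1839, 0.0379]
ee_rot: [0.0, 0.97, -0.244, 0.001]
contact_force: [0.5, -0.2, -0.7]
width: 0.0294
gripper_force: 22.4
```

```bash
python3 - <<'E'
from h import *
togo([.4702,-.1836,.034],61.8); print(manip.get_state()["contact_force"])
E
```

```text
sh(cm) [-0.06 -0.01  0.39] pos [ 0.4707 -0.1839  0.0379] t 42.85 w 0.0294 turn [ 0.01 -0.08  0.  ] q6 1.55
[ 0.51114725 -0.24241602 -0.73512665]
```

>>> servo_tool:
  increments:
    - [0,0,0.2,0,0,0,1]
    - [0,0,0.1,0,0,0,1]
    - [0,0,0.1,0,0,0,1]
    - [0,0,0,0,0,0,1]
    - [0,0,0,0,0,0,1]

```text
clock: 43.35
position: [0.4703, -0.1837, 0.034]
ee_rot: [0.0, 0.97, -0.244, 0.0]
contact_force: [-2.6, 0.5, 5.9]
width: 0.0296
gripper_force: 23.1
```

>>> servo_tool:
  increments:
    - [0,0,0,0,0,0,1]
    - [0,0,0,0,0,0,1]
    - [0,0,0,0,0,0,1]
    - [0,0,0,0,0,0,1]
    - [0,0,0,0,0,0,1]

```text
clock: 43.85
position: [0.4703, -0.1837, 0.034]
ee_rot: [0.0, 0.97, -0.244, 0.0]
contact_force: [-2.6, 1.1, 6.9]
width: 0.0295
gripper_force: 23.1
```

>>> servo_tool:
  increments:
    - [0,0,0,0,0,0,0.5]
    - [0,0,0,0,0,0,0.2]
    - [0,0,0,0,0,0,-0.4]
    - [0,0,0,0,0,0,-1]
    - [0,0,0,0,0,0,-1]

```text
clock: 44.35
position: [0.4703, -0.1838, 0.0331]
ee_rot: [0.0, 0.97, -0.244, -0.0]
contact_force: [0.6, 0.4, 1.3]
width: 0.0761
gripper_force: 0.0
```

>>> servo_tool:
  increments:
    - [0,0,0,0,0,0,-1]
    - [0,0,-1,0,0,0,-1]
    - [0,0,-3,0,0,0,-1]
    - [0,0,-4,0,0,0,-1]
    - [0,0,-4,0,0,0,-1]

```text
clock: 44.85
position: [0.47, -0.1835, 0.155]
ee_rot: [-0.0, 0.97, -0.244, -0.0]
contact_force: [1.1, -1.0, 0.1]
width: 0.0856
gripper_force: 0.0
```

>>> servo_tool:
  increments:
    - [0,0,-2,0,0,0,-1]
    - [0,0,0,0,0,0,-1]
    - [0,0,0,0,0,0,-1]
    - [0,0,0,0,0,0,-1]
    - [0,0,0,0,0,0,-1]

```text
clock: 45.35
position: [0.4694, -0.1833, 0.1719]
ee_rot: [-0.0, 0.97, -0.244, -0.002]
contact_force: [-0.1, -0.2, -0.5]
width: 0.0854
gripper_force: 0.0
```

```bash
python3 - <<'E'
from h import *
find(["riser_oval","visor_clip"],"wrist","w13",{"visor_clip":(.4695,-.183)})
find(["cedar_block"],"wrist",None,{"cedar_block":(.649,-.193),"z":.005})
togo([.63,-.193,.17],-76.6)
E
```

```text
riser_oval [np.float64(0.4694), np.float64(-0.1833), np.float64(151.7), np.float64(0.988)] p 0.74
visor_clip [np.float64(0.4694), np.float64(-0.1838), np.float64(151.5), np.float64(0.981)] p 0.63
cedar_block not found near [200. -32.]
sh(cm) [14.53 -6.73  0.25] pos [ 0.4701 -0.1837  0.1727] t 45.6 w 0.0859 turn [-2.00e-02  6.00e-02 -4.16e+01] q6 1.55
```

>>> servo_tool:
  increments:
    - [1.4,-0.8,0,0,0,0,-1]
    - [2.9,-1.5,0,0,0,0,-1]
    - [2.9,-1.5,0,0,0,0,-1]
    - [2.9,-1.5,0,0,0,0,-1]
    - [2.5,-1.5,0,0,0,0,-1]

```text
clock: 46.1
position: [0.6165, -0.1834, 0.173]
ee_rot: [0.0, 0.97, -0.244, 0.001]
contact_force: [0.2, -0.8, 0.3]
width: 0.0853
gripper_force: 0.0
```

>>> servo_tool:
  increments:
    - [1.7,-0.9,0,0,0,0,-1]
    - [0,0,0,0,0,0,-1]
    - [0,0,0,0,0,0,-1]
    - [0,0,0,0,0,0,-1]
    - [0,0,0,0,0,0,-1]

```text
clock: 46.6
position: [0.6319, -0.1835, 0.1735]
ee_rot: [0.0, 0.97, -0.244, -0.0]
contact_force: [0.2, 0.4, 0.3]
width: 0.0851
gripper_force: 0.0
```

```bash
python3 - <<'E'
from h import *
o=find(["cedar_block","mat"],"wrist","w14",{"cedar_block":(.649,-.193),"z":.005})
find(["riser_square","flask"],"wrist",None,{"flask":(.642,-.009)})
togo([*o.get("cedar_block",(.649,-.193))[:2],.0185])
E
```

```text
cedar_block [np.float64(0.6473), np.float64(-0.1951), np.float64(10.4), np.float64(0.967)] p 0.61
mat [np.float64(0.6491), np.float64(-0.1925), np.float64(16.9), np.float64(0.989)] p 0.98
riser_square [np.float64(0.6442), np.float64(-0.0128), np.float64(19.3), np.float64(0.888)] p 0.58
flask [np.float64(0.6423), np.float64(-0.0083), np.float64(19.1), np.float64(0.895)] p 0.79
sh(cm) [ 1.84  0.32 15.51] pos [ 0.6325 -0.1836  0.1736] t 46.9 w 0.0854 turn [ 0.   -0.02  0.  ] q6 1.68
```

Cedar is at (0.6473,-0.1951), and the flask checks at (0.642,-0.008), 19.1°. Descend partway and re-measure.

>>> servo_tool:
  increments:
    - [0.9,0.1,1.5,0,0,0,-1]
    - [0.9,0.2,3,0,0,0,-1]
    - [0,0,3,0,0,0,-1]
    - [0,0,2,0,0,0,-1]
    - [0,0,1,0,0,0,-1]

```text
clock: 47.4
position: [0.6459, -0.1944, 0.0646]
ee_rot: [-0.0, 0.97, -0.244, -0.002]
contact_force: [-0.5, 0.0, -0.5]
width: 0.0854
gripper_force: 0.0
```

>>> servo_tool:
  increments:
    - [0,0,0,0,0,0,-1]
    - [0,0,0,0,0,0,-1]
    - [0,0,0,0,0,0,-1]
    - [0,0,0,0,0,0,-1]
    - [0,0,0,0,0,0,-1]

```text
clock: 47.9
position: [0.6477, -0.1948, 0.0693]
ee_rot: [0.0, 0.97, -0.244, 0.001]
contact_force: [-0.7, 0.1, 0.5]
width: 0.0853
gripper_force: 0.0
```

```bash
python3 - <<'E'
from h import *
o=find(["cedar_block"],"wrist","w15",{"cedar_block":(.6475,-.1945),"z":.005})
togo([*o.get("cedar_block",(.6475,-.195))[:2],.0185])
E
```

```text
cedar_block [np.float64(0.648), np.float64(-0.1948), np.float64(5.6), np.float64(0.95)] p 0.85
sh(cm) [ 0.05 -0.02  5.05] pos [ 0.6474 -0.1947  0.069 ] t 48.0 w 0.0854 turn [-0.   -0.07 -0.  ] q6 1.67
```

>>> servo_tool:
  increments:
    - [0,0,1.5,0,0,0,-1]
    - [0,0,2,0,0,0,-1]
    - [0,0,1,0,0,0,-1]
    - [0,0,0.5,0,0,0,-1]
    - [0,0,0,0,0,0,-0.2]

```text
clock: 48.5
position: [0.6469, -0.1945, 0.0177]
ee_rot: [-0.0, 0.97, -0.244, -0.001]
contact_force: [-0.5, 0.7, 0.0]
width: 0.073
gripper_force: 0.0
```

>>> servo_tool:
  increments:
    - [0,0,0,0,0,0,0]
    - [0,0,0,0,0,0,0.2]
    - [0,0,0,0,0,0,1]
    - [0,0,0,0,0,0,1]
    - [0,0,0,0,0,0,1]
  squeeze: 25

```text
clock: 49.0
position: [0.648, -0.195, 0.0194]
ee_rot: [0.0, 0.97, -0.244, 0.001]
contact_force: [-0.5, -0.4, 4.9]
width: 0.0524
gripper_force: 26.7
```

>>> servo_tool:
  increments:
    - [0,0,0,0,0,0,1]
    - [0,0,0,0,0,0,1]
    - [0,0,0,0,0,0,1]
    - [0,0,0,0,0,0,1]
    - [0,0,0,0,0,0,1]

```text
clock: 49.5
position: [0.6479, -0.195, 0.0194]
ee_rot: [0.0, 0.97, -0.244, 0.001]
contact_force: [-0.9, -0.8, 6.2]
width: 0.0526
gripper_force: 26.7
```

Lifting to 16 cm so the puck clears the flask.

>>> servo_tool:
  increments:
    - [0,0,-1,0,0,0,1]
    - [0,0,-3,0,0,0,1]
    - [0,0,-4,0,0,0,1]
    - [0,0,-4,0,0,0,1]
    - [0,0,-2.5,0,0,0,1]

```text
clock: 50.0
position: [0.648, -0.1949, 0.1668]
ee_rot: [0.0, 0.97, -0.244, 0.002]
contact_force: [-0.2, -1.1, -0.3]
width: 0.0521
gripper_force: 26.5
```

>>> servo_tool:
  increments:
    - [-1.2,-0.8,0,0,0,0,1]
    - [-2.5,-1.7,0,0,0,0,1]
    - [-3.2,-2.1,0,0,0,0,1]
    - [-3.2,-2.1,0,0,0,0,1]
    - [-3.2,-2.1,0,0,0,0,1]

```text
clock: 50.5
position: [0.5689, -0.0522, 0.1616]
ee_rot: [-0.0, 0.97, -0.244, -0.002]
contact_force: [-0.3, -0.4, -0.1]
width: 0.0528
gripper_force: 26.5
```

>>> servo_tool:
  increments:
    - [-3.2,-2.1,0,0,0,0,1]
    - [-3.2,-2.1,0,0,0,0,1]
    - [-3.2,-2.2,0,0,0,0,1]
    - [-3.2,-2.2,0,0,0,0,1]
    - [-3.2,-2.2,0,0,0,0,1]

```text
clock: 51.0
position: [0.4787, 0.118, 0.1619]
ee_rot: [0.0, 0.97, -0.244, -0.002]
contact_force: [0.4, 0.4, -0.4]
width: 0.0524
gripper_force: 26.5
```

>>> servo_tool:
  increments:
    - [-3,-2,0,0,0,0,1]
    - [-2,-1.3,0,0,0,0,1]
    - [-0.7,-0.6,0,0,0,0,1]
    - [0,0,0,0,0,0,1]
    - [0,0,0,0,0,0,1]

```text
clock: 51.5
position: [0.4499, 0.1773, 0.1628]
ee_rot: [0.001, 0.97, -0.244, -0.0]
contact_force: [-0.8, 0.9, -0.6]
width: 0.0525
gripper_force: 26.5
```

>>> servo_tool:
  increments:
    - [0,0,1,0,0,0,1]
    - [0,0,2,0,0,0,1]
    - [0,0,1,0,0,0,1]
    - [0,0,0,0,0,0,1]
    - [0,0,0,0,0,0,1]

```text
clock: 52.0
position: [0.4501, 0.1774, 0.1231]
ee_rot: [0.0, 0.97, -0.244, -0.0]
contact_force: [-0.7, -0.6, 0.0]
width: 0.0524
gripper_force: 26.4
```

```bash
python3 - <<'E'
from h import *
s=manip.get_state()["position"]
find(["cedar_block","riser_round"],"wrist","w16",{"cedar_block":tuple(s[:2]),"z":s[2]-.0144})
togo([.449,.1808,.0344])
E
```

```text
cedar_block [np.float64(0.4499), np.float64(0.1776), np.float64(11.9), np.float64(0.949)] p 0.87
riser_round [np.float64(0.4498), np.float64(0.1808), np.float64(175.0), np.float64(0.838)] p 0.83
sh(cm) [-0.28 -0.18  8.95] pos [0.4505 0.1779 0.1239] t 52.15 w 0.0527 turn [-0.05 -0.07 -0.  ] q6 2.3
```

>>> servo_tool:
  increments:
    - [-0.2,-0.2,1,0,0,0,1]
    - [0,0,2.5,0,0,0,1]
    - [0,0,2.5,0,0,0,1]
    - [0,0,1.5,0,0,0,1]
    - [0,0,0.9,0,0,0,1]

```text
clock: 52.65
position: [0.4481, 0.1806, 0.0378]
ee_rot: [0.001, 0.97, -0.244, -0.001]
contact_force: [-0.2, 0.2, -0.6]
width: 0.0528
gripper_force: 26.4
```

>>> servo_tool:
  increments:
    - [0,0,0,0,0,0,1]
    - [0,0,0.1,0,0,0,1]
    - [0,0,0.1,0,0,0,1]
    - [0,0,0,0,0,0,1]
    - [0,0,0,0,0,0,1]

```text
clock: 53.15
position: [0.4494, 0.1807, 0.0378]
ee_rot: [-0.0, 0.97, -0.244, 0.001]
contact_force: [0.0, 0.1, -0.3]
width: 0.0527
gripper_force: 26.5
```

```bash
python3 - <<'E'
from h import *
togo([.4492,.1808,.0344]); print(manip.get_state()["contact_force"])
E
```

```text
sh(cm) [-0.02 -0.    0.34] pos [0.4494 0.1807 0.0378] t 53.15 w 0.0527 turn [-0.04 -0.05 -0.  ] q6 2.3
[ 0.03034372  0.07722943 -0.28477915]
```

>>> servo_tool:
  increments:
    - [0,0,0.2,0,0,0,1]
    - [0,0,0.1,0,0,0,1]
    - [0,0,0.1,0,0,0,1]
    - [0,0,0,0,0,0,1]
    - [0,0,0,0,0,0,1]

```text
clock: 53.65
position: [0.4491, 0.1806, 0.0343]
ee_rot: [-0.0, 0.97, -0.244, 0.0]
contact_force: [-2.5, -0.3, 9.5]
width: 0.0529
gripper_force: 27.2
```

>>> servo_tool:
  increments:
    - [0,0,0,0,0,0,1]
    - [0,0,0,0,0,0,1]
    - [0,0,0,0,0,0,1]
    - [0,0,0,0,0,0,1]
    - [0,0,0,0,0,0,1]

```text
clock: 54.15
position: [0.4491, 0.1806, 0.0343]
ee_rot: [-0.0, 0.97, -0.244, 0.0]
contact_force: [-2.6, -0.8, 9.3]
width: 0.0526
gripper_force: 27.2
```

>>> servo_tool:
  increments:
    - [0,0,0,0,0,0,0.3]
    - [0,0,0,0,0,0,0.1]
    - [0,0,0,0,0,0,-0.5]
    - [0,0,0,0,0,0,-1]
    - [0,0,0,0,0,0,-1]

```text
clock: 54.65
position: [0.4489, 0.1805, 0.0331]
ee_rot: [0.0, 0.97, -0.244, -0.0]
contact_force: [-0.1, -1.1, -0.1]
width: 0.0848
gripper_force: 0.0
```

>>> servo_tool:
  increments:
    - [0,0,0,0,0,0,-1]
    - [0,0,-1,0,0,0,-1]
    - [0,0,-3,0,0,0,-1]
    - [0,0,-4,0,0,0,-1]
    - [0,0,-4,0,0,0,-1]

```text
clock: 55.15
position: [0.4486, 0.1805, 0.1549]
ee_rot: [0.0, 0.97, -0.244, -0.0]
contact_force: [1.4, 0.2, -0.0]
width: 0.0856
gripper_force: 0.0
```

>>> servo_tool:
  increments:
    - [0,0,-4,0,0,0,-1]
    - [0,0,-3,0,0,0,-1]
    - [0,0,0,0,0,0,-1]
    - [0,0,0,0,0,0,-1]
    - [0,0,0,0,0,0,-1]

```text
clock: 55.65
position: [0.4479, 0.1803, 0.2222]
ee_rot: [0.001, 0.97, -0.244, -0.001]
contact_force: [-0.8, -0.2, -0.5]
width: 0.0855
gripper_force: 0.0
```

```bash
python3 - <<'E'
from h import *
find(["cedar_block","riser_round"],"wrist",None,{"cedar_block":(.449,.181)})
togo([.57,-.02,.30])
E
```

```text
cedar_block [np.float64(0.4641), np.float64(0.1656), np.float64(16.8), np.float64(0.392)] p 0.32
riser_round [np.float64(0.4489), np.float64(0.181), np.float64(0.2), np.float64(0.986)] p 0.6
sh(cm) [20.19 11.92 -7.84] pos [0.4481 0.1804 0.2218] t 55.8 w 0.0846 turn [ 0.12  0.13 -0.  ] q6 2.3
```

>>> servo_tool:
  increments:
    - [1.5,1,-0.8,0,0,0,-1]
    - [3,1.8,-1.2,0,0,0,-1]
    - [3,1.8,-1.2,0,0,0,-1]
    - [3,1.8,-1.2,0,0,0,-1]
    - [3,1.8,-1.2,0,0,0,-1]

```text
clock: 56.3
position: [0.5294, 0.0434, 0.2787]
ee_rot: [0.0, 0.97, -0.244, -0.001]
contact_force: [0.4, 0.9, -0.1]
width: 0.0855
gripper_force: 0.0
```

>>> servo_tool:
  increments:
    - [3,1.8,-1.2,0,0,0,-1]
    - [2,1,-0.6,0,0,0,-1]
    - [0,0,0,0,0,0,-1]
    - [0,0,0,0,0,0,-1]
    - [0,0,0,0,0,0,-1]

```text
clock: 56.8
position: [0.559, -0.0029, 0.2963]
ee_rot: [-0.0, 0.97, -0.243, -0.001]
contact_force: [-0.2, -0.5, 0.3]
width: 0.0852
gripper_force: 0.0
```

```bash
python3 - <<'E'
from h import *
A={"cedar_block":(.449,.181),"flask":(.6423,-.009),"latch_box":(.634,.199),"visor_clip":(.4695,-.1835),"riser_square":(.6421,-.0092)}
N=["cedar_block","riser_round","flask","riser_square","latch_box","riser_long","visor_clip","riser_oval"]
for c in("wrist","top"):
    print(c); find(N,c,None,A)
    k,im=snap(c); h=cv2.cvtColor(im,cv2.COLOR_BGR2HSV); e=proj(k,[[.449,.181,.03]])[0]
    m=((h[...,0]<18)&(h[...,1]>110)); yy,xx=np.mgrid[:480,:640]; m&=np.hypot(xx-e[0],yy-e[1])<60
    if m.sum()>200: print("cedar by colour",fit("cedar_block",k,hull(m),(.449,.181),[0],.02))
E
```

```text
wrist
cedar_block [np.float64(0.4481), np.float64(0.1815), np.float64(8.4), np.float64(0.898)] p 0.59
riser_round [np.float64(0.4497), np.float64(0.1772), np.float64(177.6), np.float64(0.864)] p 0.62
flask [np.float64(0.6431), np.float64(-0.0102), np.float64(17.4), np.float64(0.966)] p 0.62
riser_square [np.float64(0.6418), np.float64(-0.0095), np.float64(19.3), np.float64(0.972)] p 0.8
latch_box [np.float64(0.634), np.float64(0.1994), np.float64(22.4), np.float64(0.954)] p 0.59
riser_long [np.float64(0.6351), np.float64(0.1987), np.float64(22.1), np.float64(0.922)] p 0.89
visor_clip [np.float64(0.4692), np.float64(-0.1841), np.float64(150.5), np.float64(0.973)] p 0.7
riser_oval [np.float64(0.4697), np.float64(-0.1823), np.float64(153.3), np.float64(0.947)] p 0.62
cedar by colour [np.float64(0.4476), np.float64(0.1826), np.float64(175.0), np.float64(0.862)]
top
cedar_block [np.float64(0.4444), np.float64(0.1722), np.float64(25.4), np.float64(0.535)] p 0.67
riser_round [np.float64(0.4461), np.float64(0.1778), np.float64(16.9), np.float64(0.613)] p 0.84
flask [np.float64(0.6394), np.float64(-0.0074), np.float64(21.2), np.float64(0.349)] p 0.83
riser_square [np.float64(0.6357), np.float64(-0.0101), np.float64(19.8), np.float64(0.823)] p 0.9
latch_box [np.float64(0.6281), np.float64(0.1805), np.float64(41.4), np.float64(0.306)] p 0.71
riser_long [np.float64(0.6375), np.float64(0.1731), np.float64(33.7), np.float64(0.381)] p 0.87
visor_clip [np.float64(0.4681), np.float64(-0.1836), np.float64(151.0), np.float64(0.868)] p 0.87
riser_oval [np.float64(0.4674), np.float64(-0.1826), np.float64(151.5), np.float64(0.972)] p 0.68
cedar by colour [np.float64(0.4481), np.float64(0.179), np.float64(174.9), np.float64(0.426)]
```

All four fits match to within 1–2 mm wherever the view is clear. The top view is partly hidden by the arm, so its low-overlap fits don't count. Handing in.

```bash
python3 -c "
from rig import manip
print(manip.sign_off())"
```

```text
the job is handed in; nothing more can be done
None
```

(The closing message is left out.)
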